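# Fit the capstan bar of a small drawbench

### The arm

A 6-joint arm with a two-finger parallel gripper is mounted at the origin on a cart in front of the work surface, level with it; the furniture and walls round the work are solid. World frame = base frame: x ahead of the robot, y to its left, z up, the work surface at z = 0. Lengths are in m, angles in degrees, forces in N, time in s.
With the tool pointing down it reaches from about 0.4 to 0.825 m from the base axis. Payload 7 kg.
Tool frame: the origin (TCP) lies midway between the tips of the shut fingers; the grasp point (between the pads) lies 19 mm behind it; z points along the fingers, y is the line along which they close (so a half turn about z gives the same grasp; the last joint's range is limited). The gripper opens to 88 mm and grips with 3 to 60 N. Pads are 19 mm wide; open, the fingers measure 130 mm over their backs; the gripper's body (78 mm by 193 mm) begins 47 mm behind the grasp point.
Start: joints at [-51.159, 20.546, 0.682, 0, -70.136, -16.507], TCP at [0.256, -0.624, 0.227] pointing down, gripper open.
Joint ranges: [-176.03, 176.03], [-82.01, 121.73], [-58.28, 71.71], [-173.87, 95.51], [-174.79, -0.11], [-173.66, 173.66]. Speed limits (degrees/s): [136.94, 136.94, 172.46, 180, 180, 180].

### API

Orientations are given as [roll, pitch, yaw] about the fixed x, y, z axes, in that order (R = Rz(yaw) Ry(pitch) Rx(roll)).
In Python, from plant import ctrl gives the robot as it stands.
- The arm moves only by the tool arm_command, never from a script. Its argument "steps" is a list of rows, each an object with "translation": the shift along the tool's x, y, z in mm, a list of three; "rotation": the turn, a rotation vector about the tool's x, y, z in units of 5 degrees (1.0 is 5 degrees), a list of three; "claw": the finger opening in mm, from 0 to 87.6. In form: [{"translation": [x, y, z], "rotation": [rx, ry, rz], "claw": claw}, ...]. A call has 1 to 5 rows; each row is the pose to reach, as a shift and turn from the pose commanded when the call began, along the tool's axes at that moment; what a row does not reach only later rows make up. A row lasts 1/10 s, in which the tool goes at most 50 mm and 8.59 degrees, less where a joint would pass 70% of its speed; a pose out of reach is approached as far as the arm can. A call with a gripper value outside its range is refused whole. The fingers move at their own pace and stop on an object; the grip force is fixed at half the most. Time passes only in rows, so rows that repeat a pose let the fingers close. It gives the time, the measured TCP pose, the force, the opening and the grip force at its end, in the units of the state.
- ctrl.get_obs(): the state, without advancing time (a new reading comes with each control period).
- ctrl.snapshot(name): name is "scene" or "top" or "wrist"; returns (picture, depth): 480x640x3 uint8, red, green, blue; 480x640 float32, m along the optical axis (not along the pixel's ray), 0 where there is no reading.
- ctrl.calibration(name): a dict with "vertical_fov" (degrees; the focal length in pixels is half the picture's height over the tangent of half this angle, whatever the lens; pixels are square), "cx", "cy" (the principal point, pixels), "rvec" (rotation vector, rad) and "tvec" (3), from world to camera coordinates, as OpenCV has them; the wrist camera has in their place "hand_eye" (4x4, takes a point from camera to tool coordinates, whose origin is the TCP and whose axes are the flange's). Camera axes: x right, y down, z forward; pixel columns grow to the right and rows downward; lengths in m; the calibration is good to about 2 mm. A picture is of the moment at which its call begins: read the wrist's pose just before it. calibration takes no time and is no camera call.
- ctrl.close_job(): hands the job in; it is judged then, once.
The state is a dict: "clock": time; "joint_pos": joint angles; "qvel": joint speeds; "tau": joint torques, N m; "tool_pos": TCP position; "orientation": TCP orientation; "force": force on the tool from outside, world axes, zero at the start; "moment": the same for the moment, N m; "opening": finger opening in m; "gripper_force": force on a finger pad.
Only numpy, scipy, OpenCV 4.12 (cv2) and the standard library are available. Lean on these libraries where they do the work, as an engineer would, in place of code of your own. Each camera call takes 0.05 s, during which the arm holds its last target. There are 200 camera calls.

### The job

Bring the bar socket in the drawbench drum, hidden below at the start, to the top: stroke the drum's rim round with a light fingertip until the socket points straight up and the drum stands still. Then take the capstan bar from its wooden block, set it foot down into the socket as far as it goes, and let go, leaving it standing there. The drum's bearing is delicate: do not squeeze the drum or press hard on it, do not push it round with the bar, and leave the other things where they are.

Things in the scene. Friction and masses are not known exactly. Their poses are not given: they have to be found in the camera images.
- drawbench: Fixed grey iron trough, 134 mm long (its x) and 51 mm wide (its y), side cheeks 100 mm high, end walls 76 mm high, on a foot plate 176x92x10 mm. Origin: centre of its underside on the bench; z up; the drum's axle runs along its y, 68 mm above the origin.
- axle_mid (a point): Centre of the drum's axle, midway between the cheeks; axes as those of the drawbench. The axle is sprung: it sinks about 1 mm for every 8 N pressed down on the drum (stops after 7 mm).
- drum: Bare metal capstan drum, 100 mm diameter, 27 mm wide, two smooth 7 mm rims. Origin on the axle; turns endlessly about its y, its z points out through the socket. Out of true: rim 45 to 55 mm from the axle, high side unmarked. Rim friction 0.5 N, hardly coasts; stands about 18 mm above the cheeks, 4 mm clear of them. Fingers may press it with at most 15 N; a pinch exceeds that.
- socket (a point): Middle of the mouth of the drum's only bar socket: square, 12.5 mm along the rim by 13 mm along the axle, 20 mm deep, between the two rims. Turns with the drum; z points outward from the axle (straight up is the goal), y along the axle; the point lies 45 mm from the axle.
- holder: Fixed wooden block, 56x56x26 mm, origin at the centre of its underside, with a round 12 mm hole 20 mm deep in the middle of its top, in which the bar stands.
- bar: Capstan bar, 78 mm long, about 60 g: round foot end 10 mm thick and 34 mm long with a tapered tip, above it a round handle 18 mm thick from 35 to 74 mm. Origin at the lower end of the foot, z along the bar toward the handle. It starts upright in the holder, its origin 6 mm above the bench.
- bar_foot (a point): The lower end of the bar's foot (same point as the bar's origin).
- tin: Bystander: round green tin, 63 mm across, 16 mm high. Origin at the centre of its underside.
- steel_block: Bystander: plain square steel block, 65x65x18 mm. Origin at the centre of its underside.
- pliers: Bystander: flat pliers lying down, 136 mm long. Origin at the centre of its underside.
- glue_pot: Bystander: round lidded pot, 47 mm across, 24 mm high. Origin at the centre of its underside.
There are look-alikes about, which are no part of the job. Leave any pink look-alike of the drawbench alone.

How it is judged (in metres and radians):
On the way, in this order (a step that is already met when the one before it is completed fails the run):
1. the socket points straight up (within 0.12 rad), the drum at rest (angle between socket's own z axis and vertical below 0.12 rad and angular speed of drum below 0.1 rad/s), for 0.3 s.
2. the bar's foot stands in the socket (z of bar_foot in the frame of socket below -0.014 m and x of bar_foot in the frame of socket between -0.005 and 0.005 m and y of bar_foot in the frame of socket between -0.005 and 0.005 m), for 0.2 s.
At the end, for the whole second after the job is handed in: The bar stands foot down in the socket, at least 14 of its 20 mm deep and within 5 mm of its middle, tilted less than 0.35 rad, released and at rest; the socket still points up within 0.17 rad (all of step 2 and angle between socket's own z axis and vertical below 0.17 rad and angle between bar's own z axis and vertical below 0.35 rad and linear speed of bar below 0.02 m/s and contact force between the fingers and bar below 0.1 N); the robot touches nothing.
It fails at once if the fingers press on or squeeze the drum with more than 15 N (contact force between the fingers and drum above 15 N).
It fails at once if the bar touches the drum while the socket is more than 0.3 rad from straight up (contact force between bar and drum above 0.5 N and angle between socket's own z axis and vertical above 0.3 rad).
It fails at once if a bystander is moved by more than 20 mm (distance of any of tin, steel_block, pliers, glue_pot from where it was at the start of the episode above 0.02 m).
It also fails if it takes over 72 s, if anything falls off the work surface, if the arm or the gripper's body presses on something with over 40 N, if the wrist force passes 120 N, or if a joint passes its speed limit or range.

## Working session

There is one attempt and no reset: what is moved stays moved. The work goes in short steps, Python scripts to look and compute and a tool call to move; the robot and the scene stay as the last step left them, time stands still between calls to the robot, and variables do not carry over. Pictures are saved under pics/ and viewed, at most 10 in all, crops included, and the job is handed in when it is done.

Besides the shell and the picture viewer there is one more tool, called after "Emit:" by a JSON object that holds its "api" and its "payload", one argument or row to a line. arm_command: Moves the arm, as the interface text tells. Its arguments: {"type":"object","properties":{"steps":{"type":"array"}},"required":["steps"]}

```bash
mkdir -p pics; ls
cat > h.py <<'E'
import numpy as np, cv2
from plant import ctrl
from scipy.spatial.transform import Rotation as R
def cam(n):
    c=ctrl.calibration(n); f=240/np.tan(np.radians(c["vertical_fov"])/2)
    K=np.array([[f,0,c["cx"]],[0,f,c["cy"]],[0,0,1.]])
    if "hand_eye" in c:
        o=ctrl.get_obs(); T=np.eye(4); T[:3,:3]=R.from_euler('xyz',o["orientation"],degrees=True).as_matrix(); T[:3,3]=o["tool_pos"]
        W=T@np.array(c["hand_eye"])
    else:
        M=np.eye(4); M[:3,:3]=cv2.Rodrigues(np.array(c["rvec"],float))[0]; M[:3,3]=np.ravel(c["tvec"]); W=np.linalg.inv(M)
    return K,W
def shot(n,fn=None):
    K,W=cam(n); p,d=ctrl.snapshot(n)
    if fn: cv2.imwrite("pics/"+fn,p[:,:,::-1])
    return p,d,K,W
def cloud(d,K,W):
    v,u=np.mgrid[:d.shape[0],:d.shape[1]]
    P=np.stack([(u-K[0,2])/K[0,0]*d,(v-K[1,2])/K[1,1]*d,d],-1)
    X=P@W[:3,:3].T+W[:3,3]; X[d<=0]=np.nan
    return X
def proj(X,K,W):
    P=(np.asarray(X)-W[:3,3])@W[:3,:3]; q=P@K.T
    return q[...,:2]/q[...,2:]
E
python3 - <<'E'
from h import *
print(ctrl.get_obs())
for n in("top","scene"):
    p,d,K,W=shot(n,n+"0.png"); print(n,W.round(3).tolist(),K[0].round(1),K[1,2],ctrl.calibration(n)); np.savez("pics/%s0.npz"%n,p=p,d=d,K=K,W=W)
E
```

```text
pics
{'clock': 0.0, 'joint_pos': array([-5.11579623e+01,  2.05905174e+01,  6.35690432e-01, -2.13227299e-02,
       -7.01364054e+01, -1.65051713e+01]), 'qvel': array([-0.04441328,  0.0133502 , -0.02685442,  0.03506073, -0.06024919,
       -0.0614013 ]), 'tau': array([-1.58138726e-03, -5.82721639e+01,  2.93051165e+01,  6.99701965e+00,
        6.65083411e-03, -1.55496036e-04]), 'tool_pos': array([ 0.25631791, -0.6239212 ,  0.22564383]), 'orientation': array([ 1.79906832e+02, -6.70294351e-03, -1.57670389e+02]), 'force': array([-0.08122559, -0.09579203,  0.20296893]), 'moment': array([ 0.04745449,  0.11314827, -0.03802825]), 'gripper_force': 0.0, 'opening': 0.08825089617093718}
top [[-0.03, -0.997, 0.076, 0.472], [-0.999, 0.032, 0.023, -0.131], [-0.025, -0.075, -0.997, 1.403], [0.0, 0.0, 0.0, 1.0]] [540.3   0.  316.4] 231.3834556855282 {'vertical_fov': 47.90424458604457, 'cx': 316.40766822387684, 'cy': 231.3834556855282, 'rvec': array([ 2.13707162, -2.20533716,  0.05580655]), 'tvec': array([-0.08140343,  0.57974448,  1.36589554])}
scene [[-0.732, -0.51, 0.452, -0.32], [-0.682, 0.545, -0.488, 0.867], [0.002, -0.666, -0.746, 1.59], [0.0, 0.0, 0.0, 1.0]] [615.1   0.  316.9] 236.31508370952218 {'vertical_fov': 42.62722799018273, 'cx': 316.92159332297183, 'cy': 236.31508370952218, 'rvec': array([ 0.99586549, -2.52673273,  0.96435677]), 'tvec': array([0.35304887, 0.42248068, 1.75511984])}
```

View pics/top0.png

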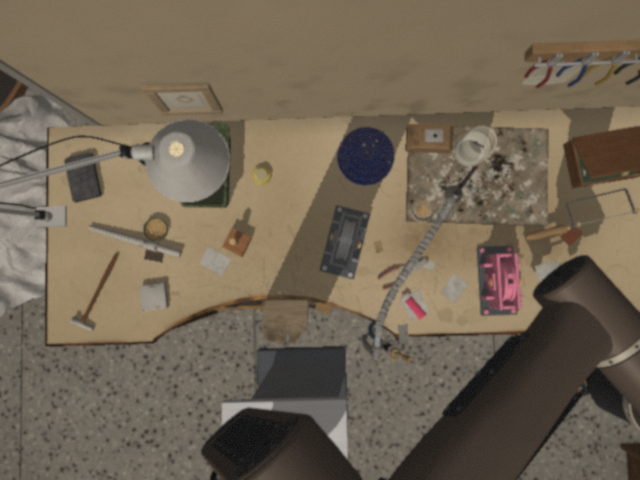

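View pics/scene0.png

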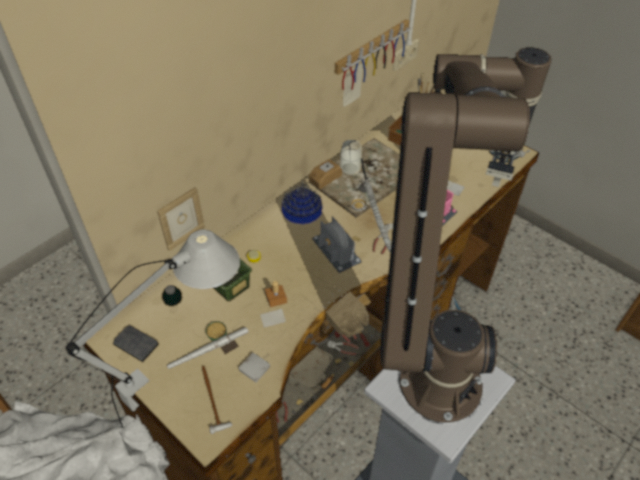

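The top view shows the grey drawbench at about (345,241), the wooden block with the bar at (237,238), and a lamp shade at (187,155). A gooseneck runs from (380,340) to (475,145), and the pink look-alike is at (500,280). The scene view agrees: bench at (340,245), bar at (275,292).

Run:
```python
from h import *
D={n:np.load(f"pics/{n}0.npz") for n in("top","scene")}
C={n:cloud(D[n]["d"],D[n]["K"],D[n]["W"]) for n in D}
X=C["top"]
for u,v in [(345,241),(237,238),(247,225),(237,245),(187,155),(430,137),(475,145),(430,230),(405,265),(380,335),(365,155),(155,228),(153,295),(215,260),(262,175),(390,275),(378,245),(415,305)]:
    print((u,v),X[v,u].round(3))
# fuse: height map points near drawbench, holder
for n in D:
    x=C[n]; 
    for nm,(cx,cy) in dict(bench=X[241,345,:2],bar=X[240,237,:2]).items():
        m=(np.hypot(x[...,0]-cx,x[...,1]-cy)<.11)&(x[...,2]>.004)&(x[...,2]<.2)
        P=x[m]; 
        for lo,hi in [(.004,.015),(.02,.03),(.04,.07),(.07,.09),(.09,.105),(.105,.13)]:
            q=P[(P[:,2]>lo)&(P[:,2]<hi)]
            if len(q)>5:
                r=cv2.minAreaRect(q[:,:2].astype(np.float32)*1000); print(n,nm,lo,len(q),q.mean(0).round(4),np.round(r[0]),np.round(r[1]),round(r[2],1))
# crops
p=D["top"]["p"][195:285,200:440]; cv2.imwrite("pics/c1.png",cv2.resize(p[:,:,::-1],None,fx=3.3,fy=3.3,interpolation=cv2.INTER_CUBIC))
```

```text
(345, 241) [ 0.544 -0.169  0.118]
(237, 238) [0.566 0.105 0.022]
(247, 225) [ 0.601  0.082 -0.002]
(237, 245) [0.548 0.104 0.028]
(187, 155) [0.744 0.181 0.213]
(430, 137) [ 0.798 -0.39   0.079]
(475, 145) [ 0.773 -0.498  0.081]
(430, 230) [ 0.569 -0.384  0.052]
(405, 265) [ 0.484 -0.322  0.025]
(380, 335) [ 0.312 -0.251  0.037]
(365, 155) [ 0.757 -0.227  0.084]
(155, 228) [ 0.601  0.325 -0.003]
(153, 295) [0.427 0.326 0.014]
(215, 260) [0.512 0.166 0.005]
(262, 175) [0.727 0.036 0.025]
(390, 275) [ 0.459 -0.286 -0.003]
(378, 245) [ 0.538 -0.257  0.008]
(415, 305) [ 0.382 -0.344  0.013]
top bench 0.004 1454 [ 0.5409 -0.1699  0.009 ] [ 544. -168.] [214. 214.] 42.9
top bench 0.02 19 [ 0.5562 -0.1778  0.0245] [ 540. -165.] [ 74. 139.] 74.0
top bench 0.04 150 [ 0.5545 -0.1731  0.0583] [ 547. -171.] [ 89. 130.] 73.7
top bench 0.07 252 [ 0.5479 -0.1714  0.0781] [ 548. -170.] [136.  74.] 0.2
top bench 0.09 433 [ 0.5472 -0.1705  0.0996] [ 549. -171.] [ 51. 133.] 74.0
top bench 0.105 352 [ 0.5492 -0.1713  0.1161] [ 546. -171.] [ 48. 114.] 73.4
top bar 0.004 633 [0.5478 0.11   0.0058] [560. 10
[... 411 characters left out ...]
245] [ 547. -133.] [178.  61.] 6.3
scene bench 0.04 267 [ 0.5326 -0.1434  0.0554] [ 551. -157.] [ 85. 144.] 86.0
scene bench 0.07 222 [ 0.5349 -0.1502  0.0801] [ 548. -165.] [ 77. 139.] 81.4
scene bench 0.09 224 [ 0.5427 -0.1561  0.0981] [ 550. -164.] [ 59. 134.] 72.1
scene bench 0.105 201 [ 0.5469 -0.1629  0.1147] [ 546. -162.] [ 49. 133.] 73.4
scene bar 0.004 762 [0.5499 0.1097 0.0069] [558.  99.] [217. 213.] 49.2
scene bar 0.02 188 [0.5587 0.1155 0.0258] [585. 131.] [138.  74.] 36.8
scene bar 0.04 72 [0.6061 0.1326 0.0563] [602. 136.] [117.  34.] 14.6
scene bar 0.07 67 [0.6091 0.1293 0.0821] [605. 122.] [112.  47.] 28.2
scene bar 0.09 20 [0.6333 0.1366 0.0927] [603. 125.] [106.  45.] 23.4
```

View pics/c1.png

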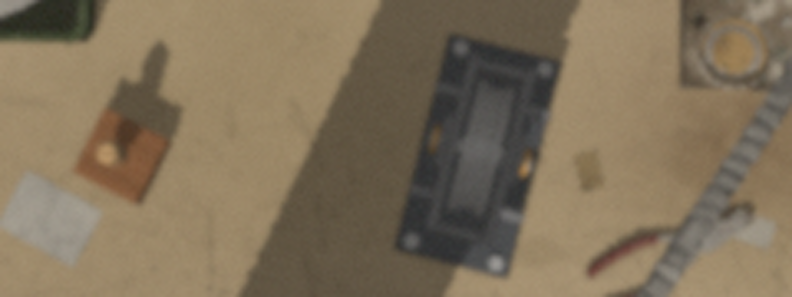

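The crop shows the bench with its long axis slightly clockwise of image-up and the drum strip between (455,215) and (505,75). The bar's handle end is at (108,152) on the wooden block.

Run:
```python
from h import *
print(np.array(ctrl.calibration("wrist")["hand_eye"]).round(3).tolist(), cam("wrist")[0][0])
for n in("top","scene"):
    D=np.load(f"pics/{n}0.npz"); X=cloud(D["d"],D["K"],D["W"])
    print(n); 
    Z=np.full((20,14),-9.)
    for x,y,z in X[np.isfinite(X[...,0])]:
        i=int((x-.40)//.02); j=int((.26-y)//.02)
        if 0<=i<20 and 0<=j<14 : Z[i,j]=max(Z[i,j],z)
    print("cols y .26.. down -.02"); 
    for i in range(19,-1,-1): print(round(.40+.02*i,2),(Z[i]*1000).astype(int).tolist())
    m=(X[...,0]>.15)&(X[...,0]<.85)&(X[...,1]>-.55)&(X[...,1]<-.25); 
    g=X[m&(X[...,2]>.1)&(X[...,2]<.5)]; print(len(g), g[:,:].max(0) if len(g) else '')
```

```text
[[-0.0, -0.964, -0.264, 0.071], [1.0, 0.0, -0.0, 0.0], [0.0, -0.264, 0.964, -0.158], [0.0, 0.0, 0.0, 1.0]] [413.62476604   0.         317.03389303]
top
cols y .26.. down -.02
0.78 [208, 217, 215, 215, 212, 191, 155, 123, 5, 8, 7, 6, 9, 6]
0.76 [215, 221, 216, 215, 214, 204, 166, 131, 7, 5, 8, 7, 6, 7]
0.74 [214, 216, 216, 216, 214, 202, 166, 132, 8, 17, 27, 29, 8, 8]
0.72 [211, 217, 217, 216, 213, 192, 162, 121, 8, 18, 30, 35, 20, 9]
0.7 [193, 213, 216, 215, 199, 176, 144, 117, 7, 13, 28, 29, 19, 5]
0.68 [169, 180, 185, 182, 174, 158, 127, 95, 6, 6, 8, 6, 4, 8]
0.66 [140, 148, 155, 149, 137, 127, 104, 89, 6, 8, 5, 6, 6, 6]
0.64 [114, 120, 122, 123, 106, 93, 94, 93, 8, 4, 6, 8, 5, 5]
0.62 [5, 5, 7, 5, 8, 89, 90, 6, 8, 7, 8, 10, 8, 10]
0.6 [7, 7, 8, 7, 8, 7, 6, 7, 5, 5, 6, 8, 6, 5]
0.58 [8, 7, 5, 5, 7, 10, 28, 30, 32, 6, 6, 6, 6, 5]
0.56 [8, 7, 6, 4, 6, 7, 31, 85, 68, 33, 7, 5, 5, 6]
0.54 [14, 5, 6, 6, 6, 27, 31, 88, 85, 29, 7, 5, 6, 7]
0.52 [26, 6, 6, 9, 9, 9, 31, 33, 31, 5, 4, 8, 11, 9]
0.5 [5, 4, 9, 7, 9, 7, 9, 6, 29, 8, 6, 8, 6, 5]
0.48 [4, 9, 5, 7, 10, 8, 9, 6, 6, 10, 7, 9, 7, 6]

[... 823 characters left out ...]
9, 11, 94, 11, 96, 90, 13, 6, 10, 11, 11, 8, 10]
0.6 [12, 8, 5, 9, 11, 8, 7, 11, 6, 9, 11, 11, 8, 7]
0.58 [11, 13, 9, 8, 6, 10, 33, 37, -9000, 9, 13, 10, 11, 8]
0.56 [9, 11, 11, 10, 10, 6, 34, 91, 39, 26, 7, 8, 14, 11]
0.54 [9, 8, 8, 11, 8, 29, 84, 91, 34, 9, 14, 10, 12, 8]
0.52 [21, 10, 12, 10, 14, 31, 35, 36, 30, 7, 11, 10, 12, 8]
0.5 [9, 10, 11, 11, 12, 11, 12, 9, 9, 9, 9, 9, 8, 8]
0.48 [12, 12, 10, 10, 16, 12, 10, 11, 8, 12, 8, 8, 5, 10]
0.46 [7, 9, 10, 10, 7, 7, 8, 12, 14, 7, 8, 6, 5, 9]
0.44 [7, 9, 11, 9, 12, 10, 10, 12, 14, 14, 12, 11, 13, 8]
0.42 [6, 7, 8, 11, 14, 6, 9, 10, 8, 8, 8, 9, 13, 15]
0.4 [10, 9, 9, 8, 9, 7, 10, 5, 7, 3, 8, 8, 4, 10]
651 [ 0.84986344 -0.25113776  0.45186653]
```

Emit:
{"api": "arm_command", "payload": {
  "steps": [
    {"translation":[-442,309,-5],"rotation":[0,0,7.67],"claw":0},
    {"translation":[-442,309,-5],"rotation":[0,0,7.67],"claw":0},
    {"translation":[-442,309,-5],"rotation":[0,0,7.67],"claw":0},
    {"translation":[-442,309,-5],"rotation":[0,0,7.67],"claw":0},
    {"translation":[-442,309,-5],"rotation":[0,0,7.67],"claw":0}
  ]
}}

```text
clock: 0.6
tool_pos: [0.3865, -0.4215, 0.2285]
orientation: [180.0, -0.0, 163.6]
force: [0.9, -0.5, -0.2]
opening: 0.0531
gripper_force: 0.0
```

```bash
cat >> h.py <<'E'
def to(pos,yaw,rp=(180,0)):
    o=ctrl.get_obs(); A=R.from_euler('xyz',o["orientation"],degrees=True); B=R.from_euler('xyz',[rp[0],rp[1],yaw],degrees=True)
    t=A.inv().apply(np.array(pos)-o["tool_pos"])*1000; r=(A.inv()*B).as_rotvec(degrees=True)/5
    print("t=%.2f pos"%o["clock"],o["tool_pos"].round(4),o["orientation"].round(2),"F",o["force"].round(2),"-> T",t.round(1),"R",r.round(2))
E
python3 -c "
from h import *
to([.547,-.170,.23],164)"
```

```text
t=0.60 pos [ 0.3865 -0.4215  0.2285] [ 1.7999e+02 -3.0000e-02  1.6364e+02] F [ 0.95 -0.53 -0.21] -> T [-83.1 286.5  -1.5] R [ 0.   -0.01 -0.07]
```

Emit:
{"api": "arm_command", "payload": {
  "steps": [
    {"translation":[-83,286,0],"rotation":[0,0,0],"claw":0},
    {"translation":[-83,286,0],"rotation":[0,0,0],"claw":0},
    {"translation":[-83,286,0],"rotation":[0,0,0],"claw":0},
    {"translation":[-83,286,0],"rotation":[0,0,0],"claw":0},
    {"translation":[-83,286,0],"rotation":[0,0,0],"claw":0}
  ]
}}

```text
clock: 1.1
tool_pos: [0.5199, -0.2096, 0.2288]
orientation: [180.0, -0.0, 164.0]
force: [0.9, -0.8, -0.1]
opening: 0.0135
gripper_force: 0.0
```

```bash
python3 -c "
from h import *
to([.547,-.170,.23],164)"
```

```text
t=1.10 pos [ 0.5199 -0.2096  0.2288] [180.    -0.   163.99] F [ 0.93 -0.8  -0.13] -> T [-15.1  45.5  -1.2] R [ 0. -0. -0.]
```

Emit:
{"api": "arm_command", "payload": {
  "steps": [
    {"translation":[-10,30,0],"rotation":[0,0,0],"claw":0},
    {"translation":[-10,30,0],"rotation":[0,0,0],"claw":0},
    {"translation":[-10,30,0],"rotation":[0,0,0],"claw":0},
    {"translation":[-10,30,0],"rotation":[0,0,0],"claw":0}
  ]
}}

```text
clock: 1.5
tool_pos: [0.5367, -0.1859, 0.2286]
orientation: [-180.0, -0.0, 164.0]
force: [-0.8, 1.0, 0.3]
opening: 0.0004
gripper_force: 0.0
```

Run:
```python
from h import *
to([.547,-.170,.23],164)
p,d,K,W=shot("wrist","w1.png"); np.savez("pics/w1.npz",p=p,d=d,K=K,W=W)
```

```text
t=1.50 pos [ 0.5367 -0.1859  0.2286] [-1.7999e+02 -4.0000e-02  1.6397e+02] F [-0.78  0.99  0.29] -> T [-5.5 18.1 -1.4] R [-0.   -0.01 -0.01]
```

View pics/w1.png

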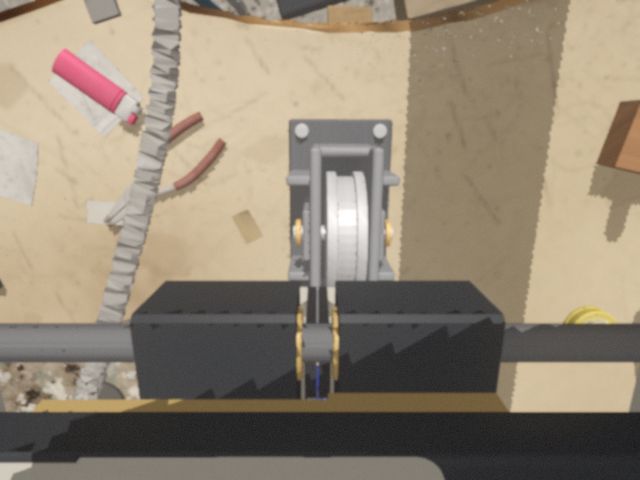

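The wrist view shows the drum upright in its trough at (347,225), with axle caps at (297,232) and (389,232). The shut fingertips at (318,345) are narrow and hide the drum's far half. No socket is visible.

```bash
cat >> h.py <<'E'
def bench(X,c=(.547,-.170),yaw=-16.):
    a=np.radians(yaw); d=X[...,:2]-np.array(c)
    return np.stack([d@[np.cos(a),np.sin(a)],d@[-np.sin(a),np.cos(a)],X[...,2]],-1)
E
python3 - <<'E'
from h import *
D=np.load("pics/w1.npz");X=cloud(D["d"],D["K"],D["W"]);p=D["p"].astype(int)
B=bench(X)
v,u=np.mgrid[:480,:640]
m=(v<282)&(u>270)&(u<410)&np.isfinite(B[...,0])
P=B[m]*1000
for lo,hi in((5,14),(70,82),(95,104),(106,125)):
    q=P[(P[:,2]>lo)&(P[:,2]<hi)]; print(lo,len(q),"min",np.percentile(q,1,0).round(1),"max",np.percentile(q,99,0).round(1),"zmed",np.median(q[:,2]).round(1))
# yaw from foot plate edges: per row left/right; cheeks tops
q=P[(P[:,2]>94)&(P[:,2]<105)]
for s in(-1,1):
    g=q[(q[:,1]*s>12)]; 
    f=np.polyfit(g[:,0],g[:,1],1); print("cheek",s,f,g[:,1].mean(),np.ptp(g[:,0]))
for y0 in np.arange(-30,32,2):
    g=P[(abs(P[:,1]-y0)<1)&(abs(P[:,0]+15)<10)]; print(y0,len(g),np.median(g[:,2]).round(1) if len(g) else '',end=' | ')
print()
for x0 in np.arange(-70,20,4):
    g=P[(abs(P[:,0]-x0)<2)&(P[:,1]>-22)&(P[:,1]<22)&(P[:,2]>60)]; h=[np.median(g[(abs(g[:,1]-c)<3)][:,2]).round(1) for c in(-12,-8,-4,0,4,8,12)] if len(g) else ''; print(x0,h)
E
```

```text
5 5094 min [-85.5 -42.9   7. ] max [52.4 47.9 12.7] zmed 9.9
70 1776 min [-64.7 -35.1  70.4] max [20.  39.5 81.5] zmed 76.6
95 3497 min [-63.1 -22.9  95.6] max [ 29.9  27.8 103.2] zmed 99.5
106 3322 min [-32.3 -11.  106.5] max [ 24.5  15.7 123.4] zmed 117.9
cheek -1 [-3.02983572e-03 -1.90306063e+01] -18.972830246448538 96.15984880135257
cheek 1 [6.04092402e-03 2.32829029e+01] 23.16570872239774 95.66800439044248
-30 41 10.2 | -28 92 65.7 | -26 91 73.9 | -24 48 79.0 | -22 83 98.7 | -20 84 99.9 | -18 84 99.9 | -16 81 98.6 | -14 24 10.0 | -12 44 10.1 | -10 179 114.6 | -8 96 119.1 | -6 96 118.7 | -4 88 116.3 | -2 92 114.8 | 0 90 114.7 | 2 96 114.4 | 4 87 114.7 | 6 98 114.4 | 8 93 114.2 | 10 118 117.6 | 12 94 118.6 | 14 97 118.8 | 16 50 119.2 | 18 0  | 20 114 94.9 | 22 81 99.7 | 24 83 100.0 | 26 69 99.7 | 28 28 98.6 | 30 3 81.1 | 
-70 
-66 [np.float64(73.3), np.float64(72.1), np.float64(71.8), np.float64(72.3), np.float64(71.7), np.float64(71.8), np.float64(71.2)]
-62 [np.float64(75.6), np.float64(75.7), np.float64(75.8), np.float64(75.5), np.float64(75.9), np.float64(75.9), np.float64(75.
[... 1945 characters left out ...]
64(118.5), np.float64(118.2), np.float64(118.7), np.float64(122.1)]
2 [np.float64(96.5), np.float64(122.2), np.float64(119.8), np.float64(118.7), np.float64(118.8), np.float64(119.6), np.float64(122.5)]
6 [np.float64(114.5), np.float64(122.4), np.float64(120.5), np.float64(118.7), np.float64(118.6), np.float64(119.5), np.float64(122.8)]
10 [np.float64(121.5), np.float64(122.3), np.float64(120.0), np.float64(118.4), np.float64(118.4), np.float64(118.7), np.float64(122.0)]
14 [np.float64(120.4), np.float64(121.4), np.float64(120.6), np.float64(117.6), np.float64(117.6), np.float64(118.2), np.float64(121.4)]
18 [np.float64(119.8), np.float64(120.4), np.float64(118.3), np.float64(116.5), np.float64(116.6), np.float64(116.9), np.float64(120.7)]
  return _methods._mean(a, axis=axis, dtype=dtype,
  ret = ret.dtype.type(ret / rcount)
```

```bash
python3 - <<'E' 2>/dev/null
from h import *
D=np.load("pics/w1.npz");X=cloud(D["d"],D["K"],D["W"]);p=D["p"].astype(int)
B=bench(X)*1000; v,u=np.mgrid[:480,:640]
H=np.array(ctrl.calibration("wrist")["hand_eye"]); Ti=np.linalg.inv(H); 
o=ctrl.get_obs(); A=R.from_euler('xyz',o["orientation"],degrees=True)
T=((X-o["tool_pos"]).reshape(-1,3)@A.as_matrix()).reshape(480,640,3)*1000
m=(abs(T[...,1])<60)&(T[...,2]<6)&(T[...,0]>-30)&(T[...,0]<30)&(T[...,2]>-60)
for z in range(-60,6,6):
    q=T[m&(abs(T[...,2]-z)<3)]
    if len(q)>3: print("tool z",z,len(q),"min",q.min(0).round(1),"max",q.max(0).round(1))
# axle caps (orange)
o_=(p[...,0]>150)&(p[...,0]-p[...,2]>80)&(v>205)&(v<260)
for lo,hi in((285,305),(380,398)):
    q=B[o_&(u>lo)&(u<hi)]; print("cap",len(q),np.nanmean(q,0).round(1),np.nanmin(q,0).round(1),np.nanmax(q,0).round(1))
# rim circle fits
from scipy.optimize import least_squares
for lo,hi in((-10,-5.5),(9.5,15)):
    g=B[(v<278)&(B[...,1]>lo)&(B[...,1]<hi)&(B[...,2]>100)&(abs(B[...,0])<45)]
    for fr in(0,1):
        s=least_squares(lambda k:np.hypot(g[:,0]-k[0],g[:,2]-k[1])-(k[2] if fr else 50),[2,70,50],loss='soft_l1'); print(s.x.round(2),len(g),np.std(s.fun).round(2))
E
```

```text
tool z -60 42 min [ -0.8  -3.3 -59.6] max [  5.7   4.8 -57.2]
tool z -54 28 min [ -6.   -3.2 -53. ] max [  1.3   4.8 -51. ]
tool z -48 833 min [-10.2  -3.3 -50.9] max [  4.3   4.8 -45. ]
tool z -42 28 min [ -9.6  -2.8 -45. ] max [  1.4   4.7 -44.2]
tool z -36 36 min [  9.2  -3.7 -36.9] max [ 11.2   5.2 -33. ]
tool z -30 178 min [  8.4  -3.8 -32.9] max [ 11.1   5.3 -27.1]
tool z -24 149 min [  8.5  -5.1 -27. ] max [ 10.4   6.7 -21. ]
tool z -18 300 min [  3.7  -5.4 -20.9] max [ 11.2   6.8 -15. ]
tool z -12 201 min [  7.7  -5.6 -15. ] max [11.3  7.1 -9. ]
tool z -6 172 min [ 8.4 -5.8 -9. ] max [11.2  7.3 -3.1]
tool z 0 45 min [ 8.6 -3.  -3. ] max [9.5 4.6 0.8]
cap 78 [ -2.2 -32.6  76.2] [ -8.5 -34.3  69.3] [  6.7 -31.   79.7]
cap 80 [-2.2 36.9 76.2] [-8.3 35.3 69.1] [ 6.4 38.6 79.9]
[ 3.72 72.53 50.  ] 626 0.64
[ 3.57 73.03 49.51] 626 0.64
[ 3.93 72.54 50.  ] 728 0.64
[ 3.8  72.94 49.6 ] 728 0.64
```

```bash
cat >> h.py <<'E'
C0=np.array([.549,-.169]); E=np.array([[.9613,-.2756],[.2756,.9613]])  # rows x',y'
def at(x,y,z,yaw=164): # bench mm -> move
    w=C0+(np.array([x,y])/1000)@E
    to([w[0],w[1],z/1000],yaw)
def sim(phi,xs,h,dl=0.6,hw=9.5,e=5.,Rr=50.,za=68.):
    """tip centre xs (mm), returns z list and phi (deg, + toward +x')"""
    def st(x,ph):
        c=np.array([e*np.sin(ph),za+e*np.cos(ph)]); s=np.clip(c[0],x-hw,x+hw); z=c[1]+np.sqrt(Rr**2-(s-c[0])**2); return c,np.array([s,z])
    ph=np.radians(phi); out=[]; fine=np.linspace(xs[0],xs[-1],400); rec={}
    zp=None
    for i,x in enumerate(fine):
        c,P=st(x,ph)
        if i:
            n=(P-c)/Rr; t=np.array([n[1],-n[0]]); ph+=np.dot([x-fine[i-1],P[1]-zp],t)/np.dot(P-[0,za],n)
            c,P=st(x,ph)
        zp=P[1]; out.append((x,P[1]-dl,np.degrees(ph)))
    out=np.array(out); k=[np.argmin(abs(out[:,0]-x)) for x in xs]; return out[k]
E
python3 -c "
from h import *
at(-25,9,125)
print(sim(23,[-25,-15,-5,5,15,25,30],0).round(1))"
```

```text
t=1.55 pos [ 0.5367 -0.1861  0.2287] [-1.8000e+02 -2.0000e-02  1.6393e+02] F [ 0.21 -0.37 -0.62] -> T [ 17.9  28.9 103.7] R [-0.   -0.   -0.01]
[[-25.  118.9  23. ]
 [-14.9 120.9  34.1]
 [ -5.  120.9  44.8]
 [  5.1 120.2  55.6]
 [ 15.  119.4  66.5]
 [ 25.  117.3  77.6]
 [ 30.  115.5  83.3]]
```

Emit:
{"api": "arm_command", "payload": {
  "steps": [
    {"translation":[18,29,50],"rotation":[0,0,0],"claw":0},
    {"translation":[18,29,80],"rotation":[0,0,0],"claw":0},
    {"translation":[18,29,101],"rotation":[0,0,0],"claw":0},
    {"translation":[18,29,101],"rotation":[0,0,0],"claw":0},
    {"translation":[18,29,101],"rotation":[0,0,0],"claw":0}
  ]
}}

```text
clock: 2.05
tool_pos: [0.528, -0.1536, 0.1285]
orientation: [-180.0, 0.0, 163.9]
force: [0.4, -0.9, 0.4]
opening: 0.0003
gripper_force: 0.0
```

```bash
python3 -c "
from h import *
at(-25,9,120)"
```

```text
t=2.05 pos [ 0.528  -0.1536  0.1285] [-1.7997e+02  1.0000e-02  1.6394e+02] F [ 0.37 -0.87  0.38] -> T [ 0.6 -0.1  8.5] R [-0.01  0.   -0.01]
```

Good tracking. I'll touch down slowly.

Emit:
{"api": "arm_command", "payload": {
  "steps": [
    {"translation":[0,0,6],"rotation":[0,0,0],"claw":0},
    {"translation":[0,0,8],"rotation":[0,0,0],"claw":0},
    {"translation":[0,0,8.5],"rotation":[0,0,0],"claw":0},
    {"translation":[0,0,8.5],"rotation":[0,0,0],"claw":0}
  ]
}}

```text
clock: 2.45
tool_pos: [0.5283, -0.1528, 0.1199]
orientation: [180.0, 0.1, 164.0]
force: [0.6, -0.8, 1.3]
opening: 0.0004
gripper_force: 0.5
```

Emit:
{"api": "arm_command", "payload": {
  "steps": [
    {"translation":[0,0,0.6],"rotation":[0,0,0],"claw":0},
    {"translation":[0,0,0.6],"rotation":[0,0,0],"claw":0}
  ]
}}

```text
clock: 2.65
tool_pos: [0.5282, -0.1527, 0.1192]
orientation: [-180.0, 0.0, 164.0]
force: [-1.6, 0.1, 3.4]
opening: 0.0001
gripper_force: 1.8
```

Emit:
{"api": "arm_command", "payload": {
  "steps": [
    {"translation":[-5,0,-1.1],"rotation":[0,0,0],"claw":0},
    {"translation":[-10,0,-1.9],"rotation":[0,0,0],"claw":0},
    {"translation":[-15,0,-2.0],"rotation":[0,0,0],"claw":0},
    {"translation":[-20,0,-1.9],"rotation":[0,0,0],"claw":0}
  ]
}}

```text
clock: 3.05
tool_pos: [0.5484, -0.1586, 0.1212]
orientation: [-180.0, 0.1, 164.0]
force: [-0.4, -1.3, 5.9]
opening: 0.0006
gripper_force: 2.9
```

Emit:
{"api": "arm_command", "payload": {
  "steps": [
    {"translation":[-8,0,0.5],"rotation":[0,0,0],"claw":0},
    {"translation":[-16,0,1.1],"rotation":[0,0,0],"claw":0},
    {"translation":[-23,0,1.9],"rotation":[0,0,0],"claw":0},
    {"translation":[-30,0,3.4],"rotation":[0,0,0],"claw":0}
  ]
}}

```text
clock: 3.45
tool_pos: [0.5772, -0.1669, 0.1175]
orientation: [-180.0, 0.1, 164.0]
force: [0.1, -1.8, 3.3]
opening: 0.0005
gripper_force: 1.5
```

```bash
python3 -c "
from h import *
at(25,9,117)"
```

```text
t=3.45 pos [ 0.5772 -0.1669  0.1175] [-1.7999e+02  6.0000e-02  1.6399e+02] F [ 0.06 -1.77  3.28] -> T [ 1.5 -0.8  0.5] R [-0.    0.01 -0.  ]
```

Emit:
{"api": "arm_command", "payload": {
  "steps": [
    {"translation":[-8,0,-20],"rotation":[0,0,0],"claw":0},
    {"translation":[-20,0,-50],"rotation":[0,0,0],"claw":0},
    {"translation":[-20,0,-60],"rotation":[0,0,0],"claw":0},
    {"translation":[-20,0,-60],"rotation":[0,0,0],"claw":0}
  ]
}}

```text
clock: 3.85
tool_pos: [0.5962, -0.1718, 0.1781]
orientation: [179.9, 0.1, 164.0]
force: [-0.0, 0.3, -0.2]
opening: -0.0
gripper_force: 0.0
```

```bash
cat >> h.py <<'E'
from scipy.optimize import least_squares
def look(fn=None):
    p,d,K,W=shot("wrist",fn); X=cloud(d,K,W); o=ctrl.get_obs()
    A=R.from_euler('xyz',o["orientation"],degrees=True); T=((X-o["tool_pos"]).reshape(-1,3)@A.as_matrix()).reshape(480,640,3)*1000
    q=X[...,:2]-C0; B=np.dstack([q@E.T*1000,X[...,2]*1000]); B[...,1]-=.75
    ok=(T[...,2]>8)&np.isfinite(B[...,0]); np.savez("pics/last.npz",p=p,B=B,ok=ok,K=K,W=W)
    for s in(-1,1):
        g=B[ok&(abs(B[...,1]-10*s)<2.5)&(B[...,2]>100)&(abs(B[...,0])<50)]
        if len(g)<20: print("few",len(g)); continue
        f=least_squares(lambda k:np.hypot(g[:,0]-k[0],g[:,2]-k[1])-50,[0,70],loss='soft_l1'); k=f.x
        print("rim",s,len(g),"x range",g[:,0].min().round(),g[:,0].max().round(),"C",k.round(2),"e %.2f phi %.1f"%(np.hypot(k[0],k[1]-68),np.degrees(np.arctan2(k[0],k[1]-68))),"std",np.std(f.fun).round(2))
    # groove profile: radius from axle by angle
    g=B[ok&(abs(B[...,1])<4)&(B[...,2]>50)&(B[...,2]<130)]; a=np.degrees(np.arctan2(g[:,0],g[:,2]-68)); r=np.hypot(g[:,0],g[:,2]-68)
    print("groove",[(int(t),float(np.median(r[abs(a-t)<2.5]).round(1)),int((abs(a-t)<2.5).sum())) for t in range(-90,90,5) if (abs(a-t)<2.5).sum()>3])
E
python3 -c "
from h import *
at(-25,9,117)
look('w2.png')"
```

```text
t=3.85 pos [ 0.5962 -0.1718  0.1781] [1.7994e+02 1.1000e-01 1.6397e+02] F [-0.02  0.32 -0.2 ] -> T [71.3 -1.4 60.9] R [ 0.01  0.02 -0.01]
rim -1 1268 x range -34.0 45.0 C [ 5.44 69.08] e 5.55 phi 78.7 std 0.58
rim 1 1241 x range -34.0 44.0 C [ 5.47 69.1 ] e 5.58 phi 78.6 std 0.59
groove [(-90, 58.3, 17), (-85, 62.4, 156), (-80, 62.4, 42), (-75, 45.4, 45), (-70, 42.8, 107), (-65, 41.5, 27), (-60, 41.7, 36), (-55, 42.1, 44), (-50, 42.6, 53), (-45, 42.7, 66), (-40, 43.3, 74), (-35, 43.7, 82), (-30, 44.1, 88), (-25, 44.7, 91), (-20, 45.1, 104), (-15, 45.6, 110), (-10, 46.2, 109), (-5, 46.6, 119), (0, 47.0, 120), (5, 47.6, 115), (10, 48.0, 118), (15, 48.5, 113), (20, 48.9, 105), (25, 49.4, 105), (30, 49.8, 89), (35, 50.1, 76), (40, 50.5, 72), (45, 50.9, 54), (50, 51.0, 46), (55, 51.2, 45), (60, 51.4, 23), (65, 51.6, 20), (80, 62.4, 16), (85, 63.0, 132)]
```

```bash
python3 -c "
from h import *
print(sim(77,[-30,-25,-20,-15,-10,-5,0,5,10,15,20,25,30],0).round(1))"
```

```text
[[-3.000e+01  1.116e+02  7.700e+01]
 [-2.500e+01  1.136e+02  8.360e+01]
 [-2.010e+01  1.149e+02  8.990e+01]
 [-1.500e+01  1.158e+02  9.620e+01]
 [-1.000e+01  1.161e+02  1.021e+02]
 [-5.000e+00  1.159e+02  1.080e+02]
 [-1.000e-01  1.154e+02  1.139e+02]
 [ 5.000e+00  1.149e+02  1.200e+02]
 [ 1.000e+01  1.145e+02  1.260e+02]
 [ 1.500e+01  1.140e+02  1.321e+02]
 [ 1.990e+01  1.132e+02  1.382e+02]
 [ 2.500e+01  1.117e+02  1.446e+02]
 [ 3.000e+01  1.096e+02  1.510e+02]]
```

Emit:
{"api": "arm_command", "payload": {
  "steps": [
    {"translation":[40,0,0],"rotation":[0,0,0],"claw":0},
    {"translation":[71,0,30],"rotation":[0,0,0],"claw":0},
    {"translation":[71,0,55],"rotation":[0,0,0],"claw":0},
    {"translation":[71,0,60],"rotation":[0,0,0],"claw":0},
    {"translation":[71,0,60],"rotation":[0,0,0],"claw":0}
  ]
}}

```text
clock: 4.4
tool_pos: [0.5263, -0.1523, 0.116]
orientation: [-179.9, -0.2, 164.0]
force: [0.7, 0.5, 0.4]
opening: 0.0003
gripper_force: 0.0
```

Emit:
{"api": "arm_command", "payload": {
  "steps": [
    {"translation":[0,0,2.2],"rotation":[0,0,0],"claw":0},
    {"translation":[0,0,3.0],"rotation":[0,0,0],"claw":0},
    {"translation":[0,0,3.0],"rotation":[0,0,0],"claw":0}
  ]
}}

```text
clock: 4.7
tool_pos: [0.5279, -0.1525, 0.1149]
orientation: [180.0, 0.1, 164.0]
force: [0.3, -0.1, 2.2]
opening: 0.0003
gripper_force: 0.5
```

```bash
python3 -c "
from h import *
at(-25,9,113.5)"
```

```text
t=4.70 pos [ 0.5279 -0.1525  0.1149] [1.7998e+02 8.0000e-02 1.6398e+02] F [ 0.33 -0.1   2.21] -> T [ 0.2 -1.1  1.4] R [ 0.    0.02 -0.  ]
```

```bash
python3 -c "
from h import *
a=sim(77,[-25,-20,-15,-10,-5,0,5,10,15,20,25,30],0); a[:,1]-=a[0,1]; print(a.round(1).tolist())"
```

```text
[[-25.0, 0.0, 77.0], [-20.0, 1.3, 83.2], [-14.9, 2.2, 89.4], [-10.0, 2.5, 95.3], [-5.0, 2.3, 101.1], [-0.1, 1.8, 106.9], [5.1, 1.3, 113.0], [10.0, 0.8, 118.9], [15.0, 0.3, 124.9], [19.9, -0.5, 130.9], [25.0, -2.0, 137.2], [30.0, -4.0, 143.5]]
```

Emit:
{"api": "arm_command", "payload": {
  "steps": [
    {"translation":[-5,0,-1.0],"rotation":[0,0,0],"claw":0},
    {"translation":[-10,0,-1.9],"rotation":[0,0,0],"claw":0},
    {"translation":[-17,0,-2.1],"rotation":[0,0,0],"claw":0},
    {"translation":[-25,0,-1.5],"rotation":[0,0,0],"claw":0},
    {"translation":[-30,0,-1.0],"rotation":[0,0,0],"claw":0}
  ]
}}

```text
clock: 5.2
tool_pos: [0.5574, -0.161, 0.1156]
orientation: [180.0, 0.1, 164.0]
force: [0.1, -0.1, 6.3]
opening: 0.0006
gripper_force: 3.0
```

Emit:
{"api": "arm_command", "payload": {
  "steps": [
    {"translation":[-7,0,0.6],"rotation":[0,0,0],"claw":0},
    {"translation":[-14,0,1.5],"rotation":[0,0,0],"claw":0},
    {"translation":[-20,0,3.1],"rotation":[0,0,0],"claw":0},
    {"translation":[-24,0,4.7],"rotation":[0,0,0],"claw":0}
  ]
}}

```text
clock: 5.6
tool_pos: [0.5798, -0.1676, 0.1104]
orientation: [-180.0, 0.0, 164.0]
force: [1.4, 0.5, 4.1]
opening: 0.0002
gripper_force: 2.1
```

Emit:
{"api": "arm_command", "payload": {
  "steps": [
    {"translation":[-8,0,-20],"rotation":[0,0,0],"claw":0},
    {"translation":[-20,0,-50],"rotation":[0,0,0],"claw":0},
    {"translation":[-20,0,-62],"rotation":[0,0,0],"claw":0},
    {"translation":[-20,0,-62],"rotation":[0,0,0],"claw":0}
  ]
}}

```text
clock: 6.0
tool_pos: [0.5987, -0.1728, 0.1736]
orientation: [180.0, 0.1, 164.0]
force: [0.3, 0.6, -0.4]
opening: 0.0005
gripper_force: 0.0
```

```bash
python3 -c "
from h import *
at(-25,9,117)
look('w3.png')"
```

```text
t=6.00 pos [ 0.5987 -0.1728  0.1736] [1.7996e+02 1.0000e-01 1.6397e+02] F [ 0.34  0.61 -0.4 ] -> T [74.  -1.1 56.5] R [ 0.01  0.02 -0.01]
rim -1 1173 x range -31.0 38.0 C [ 3.54 63.75] e 5.53 phi 140.2 std 0.6
rim 1 1172 x range -31.0 38.0 C [ 3.75 63.73] e 5.68 phi 138.8 std 0.61
groove [(-90, 58.4, 22), (-85, 61.8, 182), (-80, 61.7, 59), (-75, 41.3, 19), (-70, 41.2, 33), (-65, 41.0, 45), (-60, 41.0, 32), (-45, 46.2, 95), (-40, 44.9, 149), (-35, 38.2, 328), (-30, 25.0, 39), (-15, 44.4, 99), (-10, 45.5, 123), (-5, 46.5, 127), (0, 42.2, 90), (5, 42.3, 107), (10, 42.4, 104), (15, 43.0, 100), (20, 43.2, 95), (25, 43.6, 89), (30, 44.1, 76), (35, 44.5, 83), (40, 44.9, 66), (45, 45.5, 64), (50, 45.9, 52), (55, 46.3, 42), (60, 46.9, 31), (65, 47.2, 27), (70, 47.8, 19), (75, 48.0, 5), (80, 62.2, 23), (85, 63.0, 134)]
```

```bash
python3 -c "
from h import *
D=np.load('pics/last.npz'); print(np.isfinite(D['B'][...,0]).sum()); p=D['p']
P=np.array([C0[0],C0[1],.112]); u,v=proj(P,D['K'],D['W']).astype(int); print(u,v)
u0,v0=u-60,max(v-70,0); c=p[v0:v0+140,u0:u0+120]; print(u0,v0); cv2.imwrite('pics/c3.png',cv2.resize(c[:,:,::-1],None,fx=4,fy=4,interpolation=2))
"
```

```text
305905
297 172
237 102
```

View pics/c3.png

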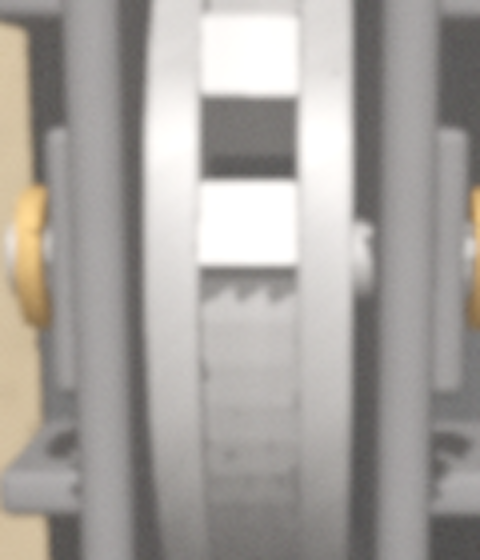

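The crop shows the socket mouth, dark, at rows 97–180 and columns 202–298, between two bright lands (14–97 and 180–268). The rim is visible on both sides.

```bash
python3 -c "
from h import *
D=np.load('pics/last.npz'); B=D['B']
for v in range(102,176,2):
    b=np.nanmedian(B[v,293:306],axis=0); print(v,b.round(1),'ang %.1f r %.1f'%(np.degrees(np.arctan2(b[0]-0,b[2]-68)),np.hypot(b[0],b[2]-68)))
# land planes: fit slope in x-z
for lo,hi in((108,124),(150,166)):
    b=B[lo:hi,292:307].reshape(-1,3); f=np.polyfit(b[:,0],b[:,2],1); print('land slope angle',np.degrees(np.arctan(f[0])),b.mean(0))
"
```

```text
102 [-36.8  -0.5  85.9] ang -64.1 r 40.9
104 [-35.6  -0.4  88.1] ang -60.6 r 40.9
106 [-3.400e+01  1.000e-01  1.001e+02] ang -46.7 r 46.7
108 [-3.290e+01  1.000e-01  1.005e+02] ang -45.4 r 46.3
110 [-3.190e+01  1.000e-01  1.008e+02] ang -44.2 r 45.7
112 [-3.090e+01  1.000e-01  1.019e+02] ang -42.3 r 45.8
114 [-29.8   0.  102.6] ang -40.8 r 45.7
116 [-2.880e+01  1.000e-01  1.026e+02] ang -39.8 r 45.0
118 [-2.780e+01  1.000e-01  1.033e+02] ang -38.2 r 44.9
120 [-2.680e+01  1.000e-01  1.038e+02] ang -36.8 r 44.7
122 [-2.57e+01  1.00e-01  1.04e+02] ang -35.6 r 44.3
124 [-24.7   0.2 104.6] ang -34.0 r 44.2
126 [-2.37e+01  1.00e-01  1.04e+02] ang -33.4 r 43.1
128 [-22.7  -0.  101.8] ang -33.9 r 40.7
130 [-2.170e+01 -1.000e-01  1.002e+02] ang -33.9 r 38.8
132 [-20.6   0.1  97.6] ang -34.8 r 36.1
134 [-19.5  -0.3  95.5] ang -35.4 r 33.7
136 [-18.4  -0.4  92.8] ang -36.6 r 30.9
138 [-17.3  -0.5  90.6] ang -37.4 r 28.5
140 [-16.1  -0.7  87.9] ang -39.0 r 25.6
142 [-15.   -0.7  88.3] ang -36.5 r 25.2
144 [-13.9  -0.7  88.9] ang -33.7 r 25.1
146 [-12.8  -0.6  89.4] ang -30.9 r 24.9
148 [-12.6   
[... 1105 characters left out ...]
8, in <module>
    b=B[lo:hi,292:307].reshape(-1,3); f=np.polyfit(b[:,0],b[:,2],1); print('land slope angle',np.degrees(np.arctan(f[0])),b.mean(0))
                                        ~~~~~~~~~~^^^^^^^^^^^^^^^^^
    c, resids, rank, s = lstsq(lhs, rhs, rcond)
                         ~~~~~^^^^^^^^^^^^^^^^^
    x, resids, rank, s = _umath_linalg.lstsq(a, b, rcond,
                         ~~~~~~~~~~~~~~~~~~~^^^^^^^^^^^^^
                                             signature=signature)
                                             ^^^^^^^^^^^^^^^^^^^^
    raise LinAlgError("SVD did not converge in Linear Least Squares")
numpy.linalg.LinAlgError: SVD did not converge in Linear Least Squares
```

```bash
python3 -c "
from h import *
print(sim(138.5,[-12,-8,-4,0,4,8,10,12],0).round(1).tolist()); at(-12,9,116)"
```

```text
[[-12.0, 113.3, 138.5], [-8.0, 113.4, 143.5], [-4.0, 113.1, 148.5], [0.0, 112.9, 153.6], [4.0, 112.7, 158.6], [8.0, 112.6, 163.7], [10.0, 112.5, 166.2], [12.0, 112.5, 168.7]]
t=6.05 pos [ 0.5977 -0.1726  0.1722] [ 1.7997e+02 -2.0000e-02  1.6396e+02] F [-0.81  0.7  -0.35] -> T [59.8 -1.  56.2] R [ 0.01 -0.   -0.01]
```

Emit:
{"api": "arm_command", "payload": {
  "steps": [
    {"translation":[45,0,20],"rotation":[0,0,0],"claw":0},
    {"translation":[59,-1,45],"rotation":[0,0,0],"claw":0},
    {"translation":[60,-1,55],"rotation":[0,0,0],"claw":0},
    {"translation":[60,-1,55],"rotation":[0,0,0],"claw":0},
    {"translation":[60,-1,55],"rotation":[0,0,0],"claw":0}
  ]
}}

```text
clock: 6.55
tool_pos: [0.541, -0.1573, 0.1176]
orientation: [-180.0, -0.0, 164.0]
force: [0.1, -0.6, 0.3]
opening: 0.0005
gripper_force: 0.0
```

```bash
python3 -c "
from h import *
at(-12,9,113.5)"
```

```text
t=6.55 pos [ 0.541  -0.1573  0.1176] [-179.98   -0.    164.  ] F [ 0.08 -0.59  0.3 ] -> T [1.1 0.  4.1] R [-0. -0.  0.]
```

Emit:
{"api": "arm_command", "payload": {
  "steps": [
    {"translation":[1,0,3.0],"rotation":[0,0,0],"claw":0},
    {"translation":[1,0,4.0],"rotation":[0,0,0],"claw":0},
    {"translation":[1,0,4.0],"rotation":[0,0,0],"claw":0}
  ]
}}

```text
clock: 6.85
tool_pos: [0.5402, -0.157, 0.1141]
orientation: [180.0, 0.1, 164.0]
force: [0.7, 0.5, 2.7]
opening: 0.0002
gripper_force: 1.3
```

Emit:
{"api": "arm_command", "payload": {
  "steps": [
    {"translation":[-5,0,0.2],"rotation":[0,0,0],"claw":0},
    {"translation":[-10,0,0.4],"rotation":[0,0,0],"claw":0},
    {"translation":[-15,0,0.7],"rotation":[0,0,0],"claw":0},
    {"translation":[-20,0,0.9],"rotation":[0,0,0],"claw":0},
    {"translation":[-20,0,0.9],"rotation":[0,0,0],"claw":0}
  ]
}}

```text
clock: 7.35
tool_pos: [0.5595, -0.1627, 0.1127]
orientation: [-180.0, 0.0, 164.0]
force: [1.1, 1.2, 5.0]
opening: 0.0001
gripper_force: 2.3
```

Emit:
{"api": "arm_command", "payload": {
  "steps": [
    {"translation":[0,0,-6],"rotation":[0,0,0],"claw":0},
    {"translation":[-20,0,-40],"rotation":[0,0,0],"claw":0},
    {"translation":[-35,0,-60],"rotation":[0,0,0],"claw":0},
    {"translation":[-35,0,-60],"rotation":[0,0,0],"claw":0},
    {"translation":[-35,0,-60],"rotation":[0,0,0],"claw":0}
  ]
}}

```text
clock: 7.85
tool_pos: [0.5914, -0.172, 0.1723]
orientation: [180.0, -0.1, 164.0]
force: [-0.5, 0.4, -1.0]
opening: 0.0004
gripper_force: 0.0
```

```bash
cat >> h.py <<'E'
def socket():
    D=np.load('pics/last.npz'); B=D['B']; ok=D['ok']
    g=B[ok&(abs(B[...,1])<4)&(B[...,2]>70)&(B[...,2]<130)]
    a=np.degrees(np.arctan2(g[:,0],g[:,2]-68)); r=np.hypot(g[:,0],g[:,2]-68); i=np.argsort(a); a,r,g=a[i],r[i],g[i]
    dp=g[(r<36)]; print("deep x",dp[:,0].min().round(1),dp[:,0].max().round(1),"n",len(dp))
    for t in range(-40,41,2):
        m=abs(a-t)<1
        if m.sum(): print(t,r[m].min().round(1),r[m].max().round(1),g[m,0].mean().round(1),end=' | ')
    s=B[ok&(abs(B[...,1])<7.5)&(B[...,2]>70)&(np.hypot(B[...,0],B[...,2]-68)<38)&(abs(B[...,0])<20)]; print("\nhole y",np.percentile(s[:,1],[2,98]).round(1),"x",np.percentile(s[:,0],[2,98]).round(1))
    return D
E
python3 -c "
from h import *
at(0,0,150)
look('w4.png'); socket()"
```

```text
t=7.85 pos [ 0.5914 -0.172   0.1723] [ 1.7998e+02 -5.0000e-02  1.6395e+02] F [-0.47  0.43 -1.  ] -> T [41.6 -8.9 22.3] R [ 0.   -0.01 -0.01]
rim -1 1120 x range -33.0 35.0 C [ 1.64 62.87] e 5.38 phi 162.3 std 0.62
rim 1 1077 x range -32.0 36.0 C [ 1.72 62.87] e 5.41 phi 161.4 std 0.61
groove [(-90, 58.3, 13), (-85, 61.7, 178), (-80, 61.2, 65), (-75, 42.9, 30), (-70, 42.6, 37), (-65, 42.3, 40), (-60, 42.1, 58), (-55, 41.8, 60), (-50, 41.5, 65), (-45, 41.3, 72), (-40, 41.1, 77), (-35, 41.0, 90), (-30, 41.1, 89), (-25, 41.1, 49), (-20, 46.3, 109), (-15, 45.4, 122), (-10, 44.3, 124), (-5, 25.2, 51), (0, 24.9, 53), (5, 25.2, 58), (10, 43.6, 219), (15, 45.6, 141), (20, 47.0, 79), (25, 42.5, 35), (30, 42.5, 78), (35, 42.8, 70), (40, 43.1, 60), (45, 43.5, 58), (50, 43.9, 47), (55, 44.4, 36), (60, 44.8, 29), (65, 45.2, 22), (70, 45.6, 12), (75, 46.1, 13), (80, 63.7, 24), (85, 62.1, 126)]
deep x -4.6 6.5 n 306
-40 39.9 42.1 -26.5 | -38 40.3 42.4 -25.3 | -36 39.9 41.9 -24.1 | -34 39.6 42.0 -22.8 | -32 40.2 42.4 -21.7 | -30 39.2 42.1 -20.5 | -28 39.6 42.4 -19.2 | -26 40.1 42.1 -18.1 | -22 45.2 48.2 -17.3 | -20 44.6 48.0 -15.9 | -18 44.0 47.9 -14.2 | -16 43.8 47.6 -12.6 | -14 43.7 47.3 -10.9 | -12 43.6 46.2 -9.5 | -10 23.9 46.0 -7.1 | -8 23.6 45.4 -4.7 | -6 24.0 26.4 -2.7 | -4 23.6 26.4 -1.9 | -2 23.7 26.4 -0.8 | 0 24.0 25.4 0.0 | 2 23.6 26.2 0.9 | 4 23.6 26.4 1.7 | 6 24.1 26.2 2.6 | 8 22.5 45.8 5.4 | 10 23.7 46.6 6.5 | 12 24.3 46.3 7.7 | 14 24.9 47.2 9.5 | 16 44.5 47.2 12.8 | 18 44.9 48.5 14.6 | 20 44.9 48.5 16.0 | 24 43.6 43.6 18.1 | 26 41.7 43.4 18.7 | 28 40.7 44.0 20.0 | 30 41.5 43.3 21.2 | 32 41.5 43.7 22.6 | 34 41.7 43.7 24.0 | 36 41.9 43.7 25.2 | 38 42.0 43.8 26.5 | 40 42.0 44.1 27.7 | 
hole y [-6.3  6.1] x [-4.5  6.4]
```

```bash
python3 -c "
from h import *
to([.585,.105,.2],180)"
```

```text
t=7.90 pos [ 0.5908 -0.1719  0.1716] [ 1.7999e+02 -1.2000e-01  1.6395e+02] F [-0.9  -0.08 -0.45] -> T [ 82.2 264.5 -28.2] R [ 0.   -0.02 -3.21]
```

Emit:
{"api": "arm_command", "payload": {
  "steps": [
    {"translation":[15,48,-10],"rotation":[0,0,-1],"claw":0},
    {"translation":[82,264,-28],"rotation":[0,0,-3.2],"claw":0},
    {"translation":[82,264,-28],"rotation":[0,0,-3.2],"claw":0},
    {"translation":[82,264,-28],"rotation":[0,0,-3.2],"claw":0},
    {"translation":[82,264,-28],"rotation":[0,0,-3.2],"claw":0}
  ]
}}

```text
clock: 8.4
tool_pos: [0.5849, 0.0778, 0.1975]
orientation: [-180.0, -0.1, 180.0]
force: [1.7, -0.4, 0.7]
opening: 0.0002
gripper_force: 0.0
```

```bash
python3 -c "
from h import *
to([.585,.105,.2],180)"
```

```text
t=8.40 pos [0.5849 0.0778 0.1975] [-1.7997e+02 -1.2000e-01  1.7998e+02] F [ 1.72 -0.37  0.69] -> T [-0.1 27.2 -2.5] R [-0.01 -0.02 -0.  ]
```

Emit:
{"api": "arm_command", "payload": {
  "steps": [
    {"translation":[0,15,0],"rotation":[0,0,0],"claw":0},
    {"translation":[0,15,0],"rotation":[0,0,0],"claw":0},
    {"translation":[0,15,0],"rotation":[0,0,0],"claw":0}
  ]
}}

```text
clock: 8.7
tool_pos: [0.5857, 0.0909, 0.1974]
orientation: [-180.0, -0.1, -180.0]
force: [-0.3, -0.7, 0.4]
opening: 0.0005
gripper_force: 0.0
```

Run:
```python
from h import *
to([.585,.105,.2],180)
p,d,K,W=shot("wrist","w5.png"); X=cloud(d,K,W)*1000; o=ctrl.get_obs()
A=R.from_euler('xyz',o["orientation"],degrees=True); T=((X/1000-o["tool_pos"]).reshape(-1,3)@A.as_matrix()).reshape(480,640,3)*1000
ok=(T[...,2]>8)&(np.hypot(X[...,0]-555,X[...,1]-105)<60)
for lo,hi in((22,31),(40,78),(79,90)):
    q=X[ok&(X[...,2]>lo)&(X[...,2]<hi)]
    if len(q): print(lo,len(q),q.mean(0).round(1),np.percentile(q,[1,99],axis=0).round(1).tolist(),[np.round(x,1) for x in cv2.minAreaRect(q[:,:2].astype(np.float32))])
q=X[ok&(X[...,2]>79)&(X[...,2]<90)]; print(np.median(q,0).round(1)); 
P=np.array([.555,.105,.085]); print(proj(P,K,W))
```

```text
t=8.70 pos [0.5857 0.0909 0.1974] [-1.7996e+02 -1.1000e-01 -1.7998e+02] F [-0.27 -0.74  0.45] -> T [ 0.7 14.1 -2.6] R [-0.01 -0.02  0.  ]
22 4281 [555.4 109.5  26. ] [[523.7, 76.5, 24.2], [590.1, 143.2, 27.7]] [array([557.2, 110.1]), array([56.2, 56.2]), np.float64(61.6)]
40 144 [550.7 106.7  61.2] [[548.2, 101.2, 42.8], [559.3, 115.7, 77.7]] [array([552.4, 106.9]), array([ 6.5, 17.3]), np.float64(34.0)]
79 527 [556.5 109.8  82.8] [[548.8, 101.7, 79.5], [564.9, 118.3, 85.3]] [array([556.8, 109.9]), array([17.1, 17. ]), np.float64(63.8)]
[556.4 109.9  83.1]
[338.45676883 193.3272367 ]
```

View pics/w5.png

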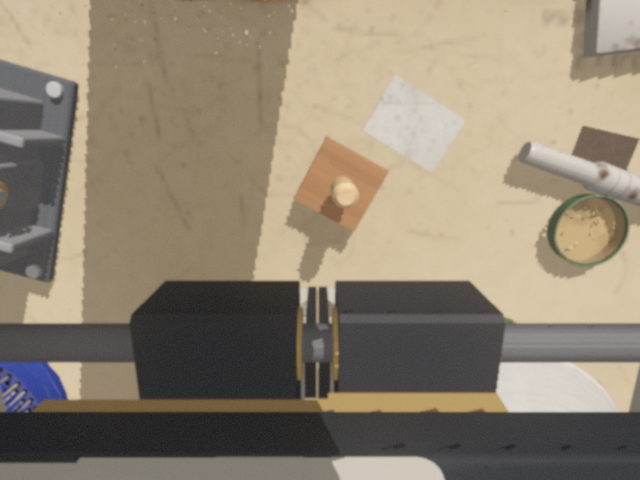

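The wrist view shows the bar's handle top at (344,192) on the block centred at (341,184). It measures x 556.8, y 109.9, z about 83.5 mm, which fits the 84 mm given.

Emit:
{"api": "arm_command", "payload": {
  "steps": [
    {"translation":[29,18,0],"rotation":[0,0,0],"claw":45},
    {"translation":[29,18,20],"rotation":[0,0,0],"claw":45},
    {"translation":[29,18,50],"rotation":[0,0,0],"claw":45},
    {"translation":[29,18,85],"rotation":[0,0,0],"claw":45},
    {"translation":[29,18,90],"rotation":[0,0,0],"claw":45}
  ]
}}

```text
clock: 9.25
tool_pos: [0.5549, 0.1065, 0.1045]
orientation: [-179.8, -0.4, 179.8]
force: [-0.9, -0.4, -0.8]
opening: 0.035
gripper_force: 0.0
```

```bash
python3 -c "
from h import *
to([.5568,.1092,.045],180); print(ctrl.get_obs()['opening'])"
```

```text
t=9.25 pos [0.5549 0.1065 0.1045] [-179.84   -0.38  179.82] F [-0.88 -0.37 -0.82] -> T [-2.3  2.8 59.5] R [-0.03 -0.08 -0.04]
0.03498788158739743
```

Emit:
{"api": "arm_command", "payload": {
  "steps": [
    {"translation":[-1.5,2,0],"rotation":[0,0,0],"claw":45},
    {"translation":[-1.5,2,2],"rotation":[0,0,0],"claw":45},
    {"translation":[-1.5,2,15],"rotation":[0,0,0],"claw":45},
    {"translation":[-1.5,2,30],"rotation":[0,0,0],"claw":45},
    {"translation":[-1.5,2,40],"rotation":[0,0,0],"claw":45}
  ]
}}

```text
clock: 9.75
tool_pos: [0.5592, 0.1112, 0.0679]
orientation: [180.0, 0.0, 180.0]
force: [-1.2, -0.0, -0.2]
opening: 0.045
gripper_force: 0.0
```

```bash
python3 -c "
from h import *
to([.5568,.1092,.045],180); print(ctrl.get_obs()['opening'])"
```

```text
t=9.75 pos [0.5592 0.1112 0.0679] [1.7998e+02 2.0000e-02 1.7997e+02] F [-1.22 -0.05 -0.19] -> T [ 2.4 -2.1 22.9] R [ 0.    0.   -0.01]
0.04504028407855517
```

Emit:
{"api": "arm_command", "payload": {
  "steps": [
    {"translation":[2.3,-2,8],"rotation":[0,0,0],"claw":45},
    {"translation":[2.3,-2,18],"rotation":[0,0,0],"claw":45},
    {"translation":[2.3,-2,18],"rotation":[0,0,0],"claw":45},
    {"translation":[2.3,-2,18],"rotation":[0,0,0],"claw":45}
  ]
}}

```text
clock: 10.15
tool_pos: [0.557, 0.1093, 0.0504]
orientation: [-180.0, -0.0, 180.0]
force: [0.5, 0.5, 0.4]
opening: 0.0449
gripper_force: 0.0
```

```bash
python3 -c "
from h import *
to([.5568,.1092,.045],180); print(ctrl.get_obs()['opening'])"
```

```text
t=10.15 pos [0.557  0.1093 0.0504] [-1.7999e+02 -1.0000e-02  1.7999e+02] F [0.51 0.49 0.44] -> T [ 0.2 -0.1  5.4] R [-0. -0. -0.]
0.04493775638274832
```

Emit:
{"api": "arm_command", "payload": {
  "steps": [
    {"translation":[0,0,4],"rotation":[0,0,0],"claw":45},
    {"translation":[0,0,4],"rotation":[0,0,0],"claw":10},
    {"translation":[0,0,4],"rotation":[0,0,0],"claw":10},
    {"translation":[0,0,4],"rotation":[0,0,0],"claw":10},
    {"translation":[0,0,4],"rotation":[0,0,0],"claw":10}
  ]
}}

```text
clock: 10.65
tool_pos: [0.557, 0.1093, 0.0466]
orientation: [180.0, 0.0, 180.0]
force: [-0.0, -1.0, -0.2]
opening: 0.0187
gripper_force: 0.0
```

Emit:
{"api": "arm_command", "payload": {
  "steps": [
    {"translation":[0,0,0],"rotation":[0,0,0],"claw":10},
    {"translation":[0,0,0],"rotation":[0,0,0],"claw":10},
    {"translation":[0,0,0],"rotation":[0,0,0],"claw":10}
  ]
}}

```text
clock: 10.95
tool_pos: [0.557, 0.1094, 0.0465]
orientation: [180.0, 0.0, 180.0]
force: [-0.7, 0.1, 1.1]
opening: 0.0173
gripper_force: 30.0
```

```bash
python3 -c "
from h import *
to([.5568,.1092,.16],180); print(ctrl.get_obs()['moment'])"
```

```text
t=10.95 pos [0.557  0.1094 0.0465] [1.7999e+02 2.0000e-02 1.7999e+02] F [-0.66  0.09  1.06] -> T [ 2.000e-01 -1.000e-01 -1.135e+02] R [ 0.  0. -0.]
[ 0.08144572  0.03157895 -0.01094677]
```

Emit:
{"api": "arm_command", "payload": {
  "steps": [
    {"translation":[0,0,-15],"rotation":[0,0,0],"claw":10},
    {"translation":[0,0,-40],"rotation":[0,0,0],"claw":10},
    {"translation":[0,0,-80],"rotation":[0,0,0],"claw":10},
    {"translation":[0,0,-115],"rotation":[0,0,0],"claw":10},
    {"translation":[0,0,-145],"rotation":[0,0,0],"claw":10}
  ]
}}

```text
clock: 11.45
tool_pos: [0.5569, 0.1092, 0.1933]
orientation: [180.0, 0.0, 180.0]
force: [-0.7, -0.3, -0.6]
opening: 0.0171
gripper_force: 30.0
```

```bash
cat >> h.py <<'E'
def foot(fn=None):
    p,d,K,W=shot("wrist",fn); X=cloud(d,K,W); o=ctrl.get_obs()
    A=R.from_euler('xyz',o["orientation"],degrees=True); T=((X-o["tool_pos"]).reshape(-1,3)@A.as_matrix()).reshape(480,640,3)*1000
    for z in range(-4,48,4):
        q=T[(abs(T[...,2]-z)<2)&(abs(T[...,1])<20)&(abs(T[...,0])<20)]
        if len(q)>3: print("z",z,len(q),"y %.1f..%.1f mid %.2f"%(q[:,1].min(),q[:,1].max(),(q[:,1].min()+q[:,1].max())/2),"x front %.1f"%np.percentile(q[:,0],95))
    q=T[(T[...,2]<60)&(abs(T[...,1])<20)&(abs(T[...,0])<20)]; print("zmax",np.sort(q[:,2])[-8:].round(1))
E
python3 -c "
from h import *
at(0,0,190,180); foot('w6.png')"
```

```text
t=11.45 pos [0.5569 0.1092 0.1933] [1.7998e+02 5.0000e-02 1.7999e+02] F [-0.65 -0.25 -0.64] -> T [   7.9 -278.2    3.2] R [ 0.    0.01 -0.  ]
z -4 435 y -20.0..19.9 mid -0.02 x front 13.2
z 0 333 y -20.0..19.9 mid -0.01 x front 13.1
z 4 239 y -12.6..18.4 mid 2.90 x front 11.5
z 8 116 y -9.1..8.0 mid -0.57 x front 11.2
z 12 11 y -5.9..3.3 mid -1.30 x front 11.1
z 20 9 y -2.7..0.4 mid -1.17 x front 7.4
z 24 55 y -4.2..4.1 mid -0.05 x front 7.5
z 28 58 y -4.7..4.2 mid -0.27 x front 7.7
z 32 56 y -4.8..4.3 mid -0.28 x front 7.5
z 36 55 y -4.9..4.4 mid -0.28 x front 7.5
z 40 43 y -5.0..4.4 mid -0.27 x front 7.5
zmax [41.1 41.3 41.4 41.4 41.6 41.7 41.8 41.8]
```

Emit:
{"api": "arm_command", "payload": {
  "steps": [
    {"translation":[1,-40,0],"rotation":[0,0,0],"claw":10},
    {"translation":[2,-88,0],"rotation":[0,0,0],"claw":10},
    {"translation":[3,-136,0],"rotation":[0,0,0],"claw":10},
    {"translation":[4,-180,0],"rotation":[0,0,0],"claw":10},
    {"translation":[5,-220,0],"rotation":[0,0,0],"claw":10}
  ]
}}

```text
clock: 12.0
tool_pos: [0.5512, -0.1126, 0.1911]
orientation: [180.0, -0.0, 180.0]
force: [0.1, -0.3, -0.2]
opening: 0.0174
gripper_force: 30.0
```

Emit:
{"api": "arm_command", "payload": {
  "steps": [
    {"translation":[1,-35,0],"rotation":[0,0,0],"claw":10},
    {"translation":[1,-57,0],"rotation":[0,0,0],"claw":10},
    {"translation":[1,-57,8],"rotation":[0,0,0],"claw":10},
    {"translation":[1,-57,18],"rotation":[0,0,0],"claw":10},
    {"translation":[1,-57,18],"rotation":[0,0,0],"claw":10}
  ]
}}

```text
clock: 12.5
tool_pos: [0.5496, -0.167, 0.1712]
orientation: [180.0, -0.2, 180.0]
force: [-0.5, 0.6, -1.3]
opening: 0.0172
gripper_force: 30.0
```

```bash
python3 -c "
from h import *
to([.5511,-.1681,.168],180)"
```

```text
t=12.50 pos [ 0.5496 -0.167   0.1712] [179.96  -0.19 179.99] F [-0.51  0.63 -1.33] -> T [-1.5 -1.1  3.2] R [ 0.01 -0.04 -0.  ]
```

Emit:
{"api": "arm_command", "payload": {
  "steps": [
    {"translation":[-1.0,-1.0,1],"rotation":[0,0,0],"claw":10},
    {"translation":[-1.0,-1.0,2],"rotation":[0,0,0],"claw":10},
    {"translation":[-1.0,-1.0,2],"rotation":[0,0,0],"claw":10}
  ]
}}

```text
clock: 12.8
tool_pos: [0.552, -0.1682, 0.1715]
orientation: [180.0, 0.0, -180.0]
force: [0.1, -0.1, -1.0]
opening: 0.0171
gripper_force: 30.0
```

Run:
```python
from h import *
to([.5511,-.1681,.168],180)
foot()
p,d,K,W=shot("wrist"); np.savez("pics/hov.npz",p=p,d=d,K=K,W=W)
u,v=proj(np.array([.5492,-.1684,.113]),K,W).astype(int); print(u,v)
u0,v0=u-60,v-70; cv2.imwrite('pics/c7.png',cv2.resize(p[v0:v0+110,u0:u0+120,::-1],None,fx=5,fy=5,interpolation=2)); print(u0,v0)
```

```text
t=12.80 pos [ 0.552  -0.1682  0.1715] [ 1.8000e+02  1.0000e-02 -1.7996e+02] F [ 0.11 -0.11 -1.03] -> T [0.9 0.1 3.5] R [0.   0.   0.01]
z -4 312 y -19.5..20.0 mid 0.22 x front 10.6
z 0 205 y -11.4..12.5 mid 0.53 x front 9.2
z 4 98 y -8.1..8.7 mid 0.30 x front 8.8
z 16 22 y -2.0..3.9 mid 0.98 x front 4.9
z 20 56 y -3.8..4.9 mid 0.54 x front 4.9
z 24 61 y -3.9..5.0 mid 0.53 x front 4.9
z 28 48 y -4.0..5.1 mid 0.55 x front 5.0
z 32 51 y -4.1..5.2 mid 0.55 x front 5.0
z 36 39 y -4.2..5.3 mid 0.55 x front 4.8
zmax [60. 60. 60. 60. 60. 60. 60. 60.]
316 257
256 187
```

View pics/c7.png

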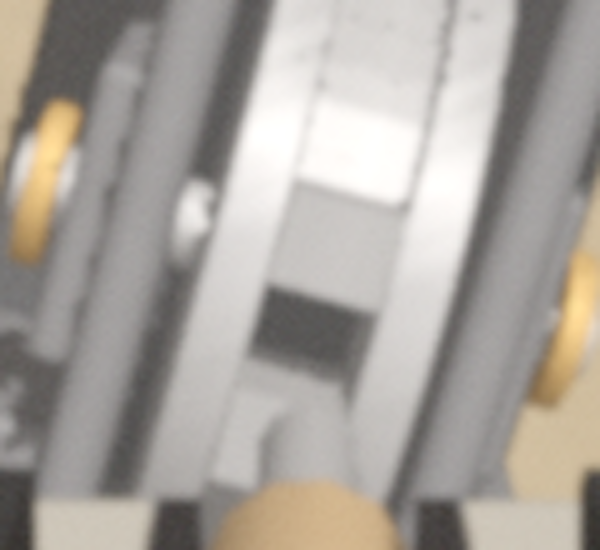

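The crop shows the near land at rows 105–195 and the mouth region below it. The foot tip is at about (305,400), with the handle at the bottom; which part is the open mouth is unclear, so I'll use depth.

Run:
```python
from h import *
D=np.load("pics/hov.npz"); X=cloud(D["d"],D["K"],D["W"]); q=X[...,:2]-C0; B=np.dstack([q@E.T*1000,X[...,2]*1000]); B[...,1]-=.75
for r in range(90,460,12):
    v=187+r//5; u=256+int(round((360-(r-100)*0.22)/5)); b=np.nanmedian(B[v-0:v+1,u-2:u+3].reshape(-1,3),axis=0); print(r,b.round(1),'r %.1f'%np.hypot(b[0],b[2]-68))
m=(abs(B[...,1])<12)&(abs(B[...,0])<50)&(B[...,2]>70)&(B[...,2]<125)
dp=B[(abs(B[...,1])<4.5)&(abs(B[...,0])<20)&(B[...,2]<103)&(B[...,2]>80)]; print("deep x",dp[:,0].min(),dp[:,0].max())
ft=B[(B[...,2]>127)&(B[...,2]<140)&(abs(B[...,0])<15)&(abs(B[...,1])<12)]; print("foot",len(ft),ft.min(0).round(1),ft.max(0).round(1),"z min near foot")
```

```text
90 [-27.5  -1.3  98.5] r 41.0
102 [-26.4  -1.   99.3] r 40.9
114 [-25.4  -1.3 100.5] r 41.3
126 [-23.9  -1.2 101.1] r 40.8
138 [-22.8  -1.2 102.2] r 41.1
150 [-21.3  -1.1 102.8] r 40.8
162 [-20.3  -1.  102.7] r 40.2
174 [-19.4  -0.8 104.1] r 41.0
186 [-17.6  -0.9 104.8] r 40.8
198 [-17.7  -0.9 109.8] r 45.4
210 [-16.3  -1.2 111.6] r 46.6
222 [-15.2  -0.8 111.4] r 46.0
234 [-14.1  -1.1 111.4] r 45.6
246 [-12.4  -0.6 111.9] r 45.6
258 [-11.2  -0.8 112.2] r 45.6
270 [ -9.5  -0.4 112.1] r 45.1
282 [ -8.3  -0.6 111.6] r 44.3
294 [ -7.   -0.7 111.4] r 44.0
306 [-0.1  1.3 92.7] r 24.7
318 [ 1.   1.1 92.8] r 24.8
330 [ 3.   1.6 92.6] r 24.8
342 [ 4.1  1.3 93.6] r 25.9
354 [ 5.5  1.7 93.1] r 25.7
366 [ 6.2  1.3 96.4] r 29.1
378 [  6.1   1.2 101.6] r 34.2
390 [  6.    0.7 107.5] r 39.9
402 [  5.9   0.6 111.5] r 43.9
414 [ -1.1  -1.3 136.3] r 68.3
426 [ -1.   -1.7 140.6] r 72.6
438 [ -0.7  -2.1 142.8] r 74.8
450 [ -0.9  -2.1 147.5] r 79.5
deep x -19.8093607975887 6.6638083288503385
foot 66 [ -2.5  -3.6 134.4] [  3.3   5.3 140. ] z min near foot
```

Emit:
{"api": "arm_command", "payload": {
  "steps": [
    {"translation":[3,0,2],"rotation":[0,0,0],"claw":10},
    {"translation":[3,0,7],"rotation":[0,0,0],"claw":10},
    {"translation":[3,0,7],"rotation":[0,0,0],"claw":10},
    {"translation":[3,0,7],"rotation":[0,0,0],"claw":10}
  ]
}}

```text
clock: 13.3
tool_pos: [0.5487, -0.1688, 0.1642]
orientation: [-180.0, -0.0, 180.0]
force: [-0.6, 0.1, -1.0]
opening: 0.0174
gripper_force: 30.0
```

```bash
cat > m.py <<'E'
from h import *
to([.5485,-.1684,.162],180)
p,d,K,W=shot("wrist","w8.png"); X=cloud(d,K,W); q=X[...,:2]-C0; B=np.dstack([q@E.T*1000,X[...,2]*1000]); B[...,1]-=.75
zt=ctrl.get_obs()["tool_pos"][2]*1000
ft=B[(B[...,2]>zt-38)&(B[...,2]<zt-16)&(abs(B[...,0])<9)&(abs(B[...,1])<9)]
f=least_squares(lambda k:np.hypot(ft[:,0]-k[0]-k[2]*(ft[:,2]-zt+40),ft[:,1]-k[1]-k[3]*(ft[:,2]-zt+40))-5,[2,0,0,0],loss='soft_l1',f_scale=.3)
print("foot axis at tip, tilt",f.x.round(3),len(ft),np.std(f.fun).round(2),"lowest",ft[:,2].min().round(1))
# mouth: side walls / far wall
w=B[(abs(B[...,1])<3)&(B[...,2]>97)&(B[...,2]<109)&(B[...,0]>2)&(B[...,0]<10)]; print("far wall x",np.median(w[:,0]).round(2),len(w))
dp=B[(B[...,2]<104)&(B[...,2]>85)&(B[...,0]>-5)&(B[...,0]<8)&(abs(B[...,1])<9)]; print("hole y",np.percentile(dp[:,1],[1,99]).round(1),len(dp))
for s in(-1,1):
    g=B[(abs(B[...,0]+2)<3)&(B[...,1]*s>5)&(B[...,1]*s<16)&(B[...,2]>108)&(B[...,2]<125)]; print("rim",s,np.percentile(g[:,1],[2,98]).round(1),len(g))
n=B[(abs(B[...,1])<5)&(B[...,2]>110)&(B[...,2]<116)&(B[...,0]<0)&(B[...,0]>-12)]; print("near edge x",np.sort(n[:,0])[-6:].round(1))
E
python3 m.py
```

```text
t=13.30 pos [ 0.5487 -0.1688  0.1642] [-1.8000e+02 -2.0000e-02  1.7998e+02] F [-0.57  0.09 -1.01] -> T [0.2 0.4 2.2] R [-0. -0. -0.]
foot axis at tip, tilt [ 3.337  0.96  -0.572 -0.195] 273 1.56 lowest 127.6
far wall x 6.2 7
hole y [-5.1  6.8] 317
rim -1 [-13.2  -6.4] 152
rim 1 [ 6.7 13.4] 153
near edge x [-6.8 -6.8 -6.7 -6.6 -6.6 -6.6]
```

Run:
```python
from h import *
p,d,K,W=shot("wrist"); X=cloud(d,K,W); q=X[...,:2]-C0; B=np.dstack([q@E.T*1000,X[...,2]*1000]); B[...,1]-=.75
zt=164.2
for lo in(38,35,32,29,26,23,20):
    ft=B[(B[...,2]>zt-lo)&(B[...,2]<zt-lo+3)&(abs(B[...,0])<12)&(abs(B[...,1])<12)]
    if len(ft)<8: continue
    f=least_squares(lambda k:np.hypot(ft[:,0]-k[0],ft[:,1]-k[1])-5,[1,0],loss='soft_l1',f_scale=.3)
    # u range
    print(lo,len(ft),f.x.round(2),np.std(f.fun).round(2),"y",ft[:,1].min().round(1),ft[:,1].max().round(1),"xmin",np.percentile(ft[:,0],[5,50]).round(1))
```

```text
38 20 [-0.09 -0.07] 0.18 y -5.1 3.9 xmin [-5.  -4.4]
35 33 [-0.18 -0.07] 0.12 y -5.0 3.8 xmin [-5.2 -4.2]
32 47 [-0.15 -0.14] 0.19 y -5.1 3.8 xmin [-5.3 -4.6]
29 41 [-0.1  -0.16] 0.19 y -5.0 3.6 xmin [-5.3 -4.2]
26 39 [-0.09 -0.04] 0.19 y -5.0 3.5 xmin [-5.2 -4.4]
23 44 [-0.11 -0.19] 0.14 y -5.0 3.5 xmin [-5.2 -4.7]
20 37 [-0.06 -0.18] 0.21 y -5.0 3.3 xmin [-5.3 -4.5]
```

Emit:
{"api": "arm_command", "payload": {
  "steps": [
    {"translation":[0,0.2,6],"rotation":[0,0,0],"claw":10},
    {"translation":[0,0.2,12],"rotation":[0,0,0],"claw":10},
    {"translation":[0,0.2,16],"rotation":[0,0,0],"claw":10},
    {"translation":[0,0.2,19],"rotation":[0,0,0],"claw":10},
    {"translation":[0,0.2,19],"rotation":[0,0,0],"claw":10}
  ]
}}

```text
clock: 13.9
tool_pos: [0.5485, -0.1685, 0.1447]
orientation: [180.0, -0.1, 180.0]
force: [0.6, 0.2, -0.1]
opening: 0.0173
gripper_force: 30.0
```

Foot about 9 mm in, no force. Continuing.

Emit:
{"api": "arm_command", "payload": {
  "steps": [
    {"translation":[0,0,4],"rotation":[0,0,0],"claw":10},
    {"translation":[0,0,7],"rotation":[0,0,0],"claw":10},
    {"translation":[0,0,9],"rotation":[0,0,0],"claw":10},
    {"translation":[0,0,9],"rotation":[0,0,0],"claw":10}
  ]
}}

```text
clock: 14.3
tool_pos: [0.5486, -0.1685, 0.136]
orientation: [180.0, -0.0, 180.0]
force: [-0.3, 0.2, -0.7]
opening: 0.0175
gripper_force: 30.0
```

Emit:
{"api": "arm_command", "payload": {
  "steps": [
    {"translation":[0,0,1],"rotation":[0,0,0],"claw":10},
    {"translation":[0,0,1.8],"rotation":[0,0,0],"claw":10},
    {"translation":[0,0,1.8],"rotation":[0,0,0],"claw":10}
  ]
}}

```text
clock: 14.6
tool_pos: [0.5488, -0.1685, 0.1345]
orientation: [180.0, -0.0, 180.0]
force: [-0.7, 0.0, -1.3]
opening: 0.0173
gripper_force: 30.0
```

Emit:
{"api": "arm_command", "payload": {
  "steps": [
    {"translation":[0,0,0],"rotation":[0,0,0],"claw":24},
    {"translation":[0,0,0],"rotation":[0,0,0],"claw":30},
    {"translation":[0,0,0],"rotation":[0,0,0],"claw":45},
    {"translation":[0,0,0],"rotation":[0,0,0],"claw":45},
    {"translation":[0,0,0],"rotation":[0,0,0],"claw":45}
  ]
}}

```text
clock: 15.1
tool_pos: [0.5489, -0.1686, 0.1347]
orientation: [-180.0, 0.0, 180.0]
force: [0.3, -0.5, -1.0]
opening: 0.0439
gripper_force: 0.0
```

Emit:
{"api": "arm_command", "payload": {
  "steps": [
    {"translation":[0,0,-10],"rotation":[0,0,0],"claw":45},
    {"translation":[0,0,-35],"rotation":[0,0,0],"claw":45},
    {"translation":[0,0,-75],"rotation":[0,0,0],"claw":45},
    {"translation":[0,0,-110],"rotation":[0,0,0],"claw":45},
    {"translation":[-30,0,-120],"rotation":[0,0,0],"claw":45}
  ]
}}

```text
clock: 15.6
tool_pos: [0.579, -0.1691, 0.2614]
orientation: [-180.0, 0.5, 180.0]
force: [1.6, 0.4, 0.7]
opening: 0.0448
gripper_force: 0.0
```

Emit:
{"api": "arm_command", "payload": {
  "steps": [
    {"translation":[0,0,0],"rotation":[0,0,0],"claw":45},
    {"translation":[0,0,0],"rotation":[0,0,0],"claw":45},
    {"translation":[0,0,0],"rotation":[0,0,0],"claw":45}
  ]
}}

```text
clock: 15.9
tool_pos: [0.578, -0.1685, 0.2541]
orientation: [180.0, -0.1, 180.0]
force: [-1.0, -0.1, 0.5]
opening: 0.0452
gripper_force: 0.0
```

Run:
```python
from h import *
to([.5485,-.1684,.162],180)
p,d,K,W=shot("wrist","w9.png"); X=cloud(d,K,W); q=X[...,:2]-C0; B=np.dstack([q@E.T*1000,X[...,2]*1000]); B[...,1]-=.75
t=B[(B[...,2]>150)&(B[...,2]<185)&(abs(B[...,0])<30)&(abs(B[...,1])<30)]; print("top",t[:,2].max().round(1),np.median(t[t[:,2]>168],0).round(1),len(t))
u,v=proj(np.array([.5492,-.1684,.14]),K,W).astype(int); v0=max(v-90,0);u0=u-80; cv2.imwrite('pics/c9.png',cv2.resize(p[v0:v0+150,u0:u0+160,::-1],None,fx=3.5,fy=3.5,interpolation=2))
```

```text
t=15.90 pos [ 0.578  -0.1685  0.2541] [ 1.7999e+02 -8.0000e-02  1.7998e+02] F [-1.04 -0.1   0.48] -> T [29.4  0.1 92.1] R [ 0.   -0.02 -0.  ]
top 172.9 [ -7.3   0.2 170.2] 700
```

View pics/c9.png

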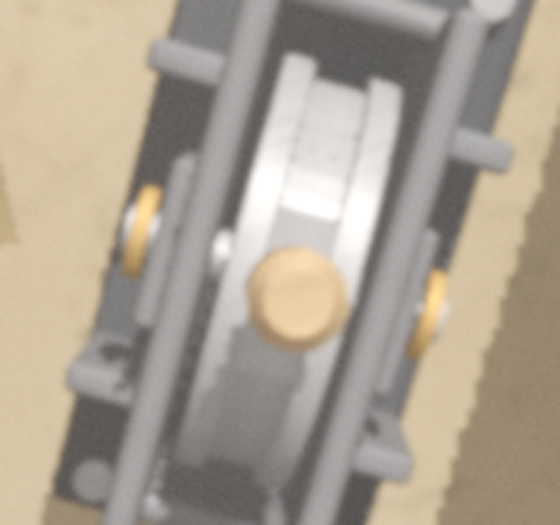

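The bar stands in the socket, its head at (297,298), leaning about 5° within the clearance. I'll check the drum's angle and whether anything is still moving.

Run:
```python
from h import *
for i in range(3):
    look(); D=np.load("pics/last.npz"); B=D["B"]
    t=B[(B[...,2]>168)&(B[...,2]<185)&(abs(B[...,0])<30)&(abs(B[...,1])<30)]; print("top",np.median(t,0).round(2))
n=B[(abs(B[...,1])<4)&(B[...,2]>106)&(B[...,2]<118)&(abs(B[...,0])<25)]
i=np.argsort(n[:,0]); n=n[i]; print("lands x",n[:3,0].round(1),n[-3:,0].round(1))
g=n[(n[:,0]<-8)&(n[:,0]>-16)]; f=np.polyfit(g[:,0],g[:,2],1); print("near land slope",np.degrees(np.arctan(f[0])).round(1),len(g))
```

```text
rim -1 625 x range -32.0 35.0 C [ 1.64 62.88] e 5.38 phi 162.2 std 9.65
rim 1 469 x range -32.0 35.0 C [ 1.56 62.91] e 5.32 phi 163.0 std 12.39
groove [(-90, 44.3, 12), (-85, 62.8, 96), (-80, 61.3, 39), (-75, 42.9, 16), (-70, 42.8, 22), (-65, 42.3, 26), (-60, 42.1, 32), (-55, 41.7, 35), (-50, 41.7, 34), (-45, 41.3, 46), (-40, 41.4, 39), (-35, 40.9, 50), (-30, 41.0, 45), (-25, 41.2, 28), (-20, 46.1, 63), (-15, 45.5, 48), (10, 45.0, 5), (15, 46.1, 55), (20, 46.7, 41), (25, 42.5, 19), (30, 42.6, 45), (35, 42.7, 39), (40, 43.1, 32), (45, 43.5, 30), (50, 43.8, 25), (55, 44.2, 24), (60, 44.6, 18), (65, 45.0, 13), (70, 45.5, 11), (75, 46.0, 8), (80, 63.3, 7), (85, 190.0, 195)]
top [-7.4100e+00  4.0000e-02  1.7011e+02]
rim -1 624 x range -34.0 36.0 C [ 1.63 62.82] e 5.43 phi 162.5 std 9.77
rim 1 473 x range -33.0 35.0 C [ 1.58 62.82] e 5.41 phi 163.0 std 12.6
groove [(-90, 44.3, 9), (-85, 62.4, 104), (-80, 61.0, 31), (-75, 42.9, 17), (-70, 42.6, 20), (-65, 42.3, 29), (-60, 42.2, 27), (-55, 41.8, 37), (-50, 41.6, 36), (-45, 41.2, 41), (-40, 41.1, 46), (-35, 41.2, 45), (-30, 40.8, 50), (-25, 4
[... 414 characters left out ...]
e -32.0 35.0 C [ 1.61 62.9 ] e 5.35 phi 162.5 std 12.66
groove [(-90, 44.3, 8), (-85, 62.6, 99), (-80, 61.1, 39), (-75, 43.0, 18), (-70, 42.5, 23), (-65, 42.3, 26), (-60, 41.9, 31), (-55, 41.6, 31), (-50, 41.4, 38), (-45, 41.3, 38), (-40, 41.3, 49), (-35, 40.9, 46), (-30, 40.7, 50), (-25, 41.0, 23), (-20, 46.3, 64), (-15, 45.5, 48), (10, 44.3, 5), (15, 45.8, 54), (20, 46.9, 41), (25, 42.0, 17), (30, 42.3, 45), (35, 42.6, 37), (40, 43.1, 34), (45, 43.5, 34), (50, 43.9, 27), (55, 44.4, 24), (60, 44.7, 17), (65, 45.1, 13), (70, 45.6, 11), (75, 46.0, 5), (80, 62.6, 18), (85, 194.6, 185)]
top [-7.3700e+00  1.4000e-01  1.7002e+02]
lands x [-18.4 -17.7 -17.7] [18.8 19.  19.7]
near land slope 5.3 86
```

The drum is unchanged (about 162.5°, socket up) and at rest. The bar's top is at 170–172 mm, so it is fully seated, and it is not moving. Handing in.

```bash
python3 -c "
from plant import ctrl
print(ctrl.close_job())"
```

```text
the job is handed in; nothing more can be done
None
```

Job handed in at about 16 s of the 72 s: the socket points up within about 2°, and the bar stands seated and released in it, leaning about 5°, with drum and bar at rest in the last camera checks; the judge returned no verdict.

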